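Pack the drained cups: nest like with like, leave the straight ones

TASK

The steel cups on the draining rack are dry: pack the four tapered ones into the grey tub, nesting each mouth down over the cup of its own kind already standing there, tall on tall and short on short, set down gently and fully seated so that two straight stacks of three stand in the tub. The two straight-sided cups will not nest, so leave them hanging on the rack, keep the cups in the tub where they stand, and do not knock the jar or the bottles.

Things in the scene. Friction and masses are not known exactly. Their poses are not given: they have to be found in the camera images.
- tall_front: plain steel tumbler, 105 mm long: straight collar 74 mm across for 34 mm from the mouth, then a shoulder, then the body tapers from 62 to 40 mm at the flat closed end. Hangs mouth down on any loop of the rack's lower row, leaning 27 degrees. Origin: centre of its mouth; z: along its axis from mouth to closed end. 80 to 155 g
- short_front: plain steel tumbler, shorter and wider, 80 mm long: straight collar 82 mm across for 30 mm from the mouth, then a shoulder, then the body tapers from 70 to 53 mm at the flat closed end. Hangs mouth down on any loop of the rack's lower row, leaning 27 degrees. Origin: centre of its mouth; z: along its axis from mouth to closed end. 75 to 140 g
- straight_front: plain steel cup with straight sides, 92 mm long and 70 mm across throughout, so it nests with nothing; it stays. Hangs mouth down on any loop of the rack's lower row, leaning 27 degrees. Origin: centre of its mouth; z: along its axis from mouth to closed end
- tall_back: plain steel tumbler, 105 mm long: straight collar 74 mm across for 34 mm from the mouth, then a shoulder, then the body tapers from 62 to 40 mm at the flat closed end. Hangs mouth down on any loop of the rack's upper row, leaning 27 degrees. Origin: centre of its mouth; z: along its axis from mouth to closed end. 80 to 155 g
- short_back: plain steel tumbler, shorter and wider, 80 mm long: straight collar 82 mm across for 30 mm from the mouth, then a shoulder, then the body tapers from 70 to 53 mm at the flat closed end. Hangs mouth down on any loop of the rack's upper row, leaning 27 degrees. Origin: centre of its mouth; z: along its axis from mouth to closed end. 75 to 140 g
- straight_back: plain steel cup with straight sides, 92 mm long and 70 mm across throughout, so it nests with nothing; it stays. Hangs mouth down on any loop of the rack's upper row, leaning 27 degrees. Origin: centre of its mouth; z: along its axis from mouth to closed end
- tall_tub: tumbler just like tall_front, standing mouth down in the tub, foot of the tall stack. The next one slipped over it rests with its rim on the shoulder, 34 mm higher, with 1.5 to 2 mm of play all round; a third 34 mm higher again. Origin: centre of its mouth; z: along its axis from mouth to closed end
- short_tub: tumbler just like short_front, standing mouth down in the tub, foot of the short stack. The next one slipped over it rests with its rim on the shoulder, 30 mm higher, with 1.5 to 2 mm of play all round; a third 30 mm higher again. Origin: centre of its mouth; z: along its axis from mouth to closed end
- rack: fixed draining rack, about 175 x 290 mm, 125 mm high at the back: a slatted deck sloping 27 degrees, low edge towards its -x (robot side), with six wire loops in two rows of three. Origin: centre of its foot on the table; z up; y along the rows. Stands on the robot's left or right, turned up to 0.16 rad
- low_row (a point): on the deck at the foot of the middle loop of the lower row; the others are 95 mm either way along the rack's y. Axes as the rack's. Loops stand square to the deck, along (-0.454, 0, 0.891) in the rack's frame, 37 mm tall inside the cups, 53 mm wide up the slope narrowing to 45; rows 95 mm apart up the slope, so cups come off along their leaning axis
- high_row (a point): on the deck at the foot of the middle loop of the upper row; the others are 95 mm either way along the rack's y. Axes as the rack's. Loops stand square to the deck, along (-0.454, 0, 0.891) in the rack's frame, 37 mm tall inside the cups, 53 mm wide up the slope narrowing to 45; rows 95 mm apart up the slope, so cups come off along their leaning axis
- tub: fixed open grey tub, 200 (x) x 320 (y) x 60 mm high, walls and floor 5 mm thick, a lip 8 mm further out; holds the two stack feet and the jar in a row along its y, about 100 mm apart, in any order. Origin: centre of its underside; z up. Stands on the side where the rack is not, turned up to 0.16 rad
- jar: bystander: clear jar with a blue lid, 72 mm across and 115 mm tall, standing in the tub beside the stack feet. Origin at the centre of its base, z up
- bottle: bystander: full amber bottle, 60 mm across and 205 mm tall, standing between rack and tub. Origin at the centre of its base, z up
- flask: bystander: green bottle, 52 mm across and 140 mm tall, standing at the far side of the table. Origin at the centre of its base, z up
There are look-alikes about, which are no part of the job. Leave any red or yellow look-alike of the short_back alone.

How it is judged:
By the outcome, as a careful person would: the job done as asked, in the order asked, and still so for the second after the job is handed in, with the robot touching nothing.
It also fails if it takes over 72 s, if anything falls off the work surface, if the arm or the gripper's body presses on something with over 40 N, if the wrist force passes 120 N, or if a joint passes its speed limit or range.

ROBOT

A 7-joint arm with a two-finger parallel gripper is mounted at the origin on the work surface. World frame = base frame: x ahead of the robot, y to its left, z up, the work surface at z = 0. Lengths are in m, angles in rad, forces in N, time in s.
With the tool pointing down it reaches from about 0.425 to 0.875 m from the base axis. Payload 4.7 kg.
Tool frame: the origin (TCP) lies midway between the tips of the shut fingers; the grasp point (between the pads) lies 19 mm behind it; x points along the fingers, y is the direction in which the jaws open and shut, and the axes are right-handed (so a half turn about x gives the same grasp; the last joint's range is limited). The gripper opens to 87 mm and grips with 3 to 60 N. Pads are 19 mm wide; open, the fingers measure 117 mm over their backs; the gripper's body (75 mm by 190 mm) begins 51 mm behind the grasp point.
Start: joints at [1.307, 0.321, -0.07, 1.45, 0.023, 1.371, -0.057], TCP at [0.178, -0.625, 0.223] pointing down, gripper open.
Joint ranges: [-2.86, 2.86], [-0.3, 2.09], [-1.38, 1.24], [0.06, 2.45], [-1.56, 4.7], [0.09, 2.05], [-2.69, 2.69]. Speed limits (rad/s): [2.57, 2.57, 3.14, 3.14, 3.14, 3.14, 3.14].

INTERFACE

Orientations are given as a rotation vector (axis times angle).
In Python, from bench import ctrl gives the robot as it stands. The module is installed in compiled form; this text tells all that it offers.
- The arm moves only by the tool servo_tool, never from a script. Its arguments are lists of equal length, an entry for each row: "dp": the shift along the tool's x, y, z in units of 25 mm (1.0 is 25 mm), a list of three; "yaw": the turn about the tool's x in units of 6 degrees (1.0 is 6 degrees). A call has exactly 5 rows; each row shifts and turns the commanded pose from where the row before left it, along the tool's axes as they then stand; what a row does not reach is not made up. A row lasts 1/10 s, in which the tool goes at most 50 mm and 8.59 degrees, less where a joint would pass 70% of its speed; a pose out of reach is approached as far as the arm can. A call is refused whole if a number of a shift passes 1 or a number of a turn 1, either way. A call with a gripper value outside its range is refused whole. "fingers" is the opening, from 0 (shut) to 1 (fully open), set as the call begins (left out, the last holds). The fingers move at their own pace and stop on an object; "grip_force" is the grip in N (left out, the last holds). Time passes only in rows, so rows that do not move let the fingers close, or fill a call up. It gives the time, the measured TCP pose, the force and the opening at its end, in the units of the state.
- ctrl.get_state(): the state, without advancing time (a new reading comes with each control period).
- ctrl.get_image(name): name is "scene" or "top" or "wrist"; returns (picture, depth): 420x560x3 uint8, red, green, blue; 420x560 float32, m along the optical axis (not along the pixel's ray), 0 where there is no reading.
- ctrl.camera_info(name): a dict with "fx", "fy", "cx", "cy" (pixels), "extrinsics" (4x4, takes a point from world to camera coordinates); the wrist camera has in their place "hand_eye" (4x4, takes a point from camera to tool coordinates, whose origin is the TCP and whose axes are the tool frame's). Camera axes: x right, y down, z forward; pixel columns grow to the right and rows downward; lengths in m; the calibration is good to about 2 mm. A picture is of the moment at which its call begins: read the wrist's pose just before it. camera_info takes no time and is no camera call.
- ctrl.close_job(): hands the job in, once; it reports no verdict.
Trained networks look in the newest picture that a camera, given by its name, has taken for a name from the list of things; names that differ only in an ending like _2 or _b are one class to them, and where a whole thing is asked for, a point or a joint stands for the part that bears it (a point fixed in the world has none). Each returns a list of dicts, best first, with "score" (0 to 1); they miss things now and then, are a little off and sometimes report something else, mostly with a low value. They report only what shows in the picture. A call takes as long as a camera call. They do not tell look-alikes from the thing itself.
- ctrl.search_frame(camera, label): "extent" ([left, top, right, bottom] in pixels, round what is visible of it).
- ctrl.cut_out(camera, label): "region" (420x560 bool, what is visible of it) and "extent" ([left, top, right, bottom] in pixels, round what is visible of it).
The state is a dict: "time": time; "joint_positions": joint angles; "qd": joint speeds; "joint_torque": joint torques, N m; "position": TCP position; "tool_rot": TCP orientation; "ft_force": force on the tool from outside, world axes, zero at the start; "torque": the same for the moment, N m; "grip_width": opening from 0.0 (shut) to 1.0 (fully open).
Only numpy, scipy, OpenCV 4.12 (cv2) and the standard library are available. Lean on these libraries where they do the work, as an engineer would, in place of code of your own. Each camera call takes 0.05 s, during which the arm holds its last target.

## Working session

There is one attempt and no reset: what is moved stays moved. The work goes in short steps, Python scripts to look and compute and a tool call to move; the robot and the scene stay as the last step left them, time stands still between calls to the robot, and variables do not carry over. Pictures are saved under pics/ and viewed, and the job is handed in when it is done.

Besides the shell and the picture viewer there is one more tool, called after "Request:" as name(argument=value, ...), one argument or row to a line, values as JSON. servo_tool: Moves the arm, as the interface text tells. Its arguments: {"type":"object","properties":{"dp":{"type":"array","items":{"type":"array","items":{"type":"number"}}},"yaw":{"type":"array","items":{"type":"number"}},"fingers":{"type":"number"},"grip_force":{"type":"number"}},"required":["dp","yaw"]}

I'll start by looking at the scene.

```bash
mkdir -p pics; python3 - <<'E'
from bench import ctrl
import cv2, numpy as np
s=ctrl.get_state(); print({k:np.round(v,3) for k,v in s.items()})
for n in ["scene","top"]:
    im,d=ctrl.get_image(n); cv2.imwrite(f"pics/{n}0.png",im[:,:,::-1]); np.savez(f"{n}0.npz",im=im,d=d)
for n in ["scene","top","wrist"]: print(n,ctrl.camera_info(n))
E
```

```text
{'time': np.float64(0.0), 'joint_positions': array([ 1.307,  0.322, -0.07 ,  1.452,  0.023,  1.371, -0.057]), 'qd': array([ 0.001, -0.001,  0.001, -0.001,  0.002, -0.002,  0.   ]), 'joint_torque': array([-0.0000e+00, -4.9129e+01, -4.0400e-01, -3.1252e+01, -6.4000e-02,
        4.4000e-02,  0.0000e+00]), 'position': array([ 0.178, -0.625,  0.221]), 'tool_rot': array([ 2.073,  0.292, -2.074]), 'ft_force': array([ 0.11 ,  0.514, -0.602]), 'torque': array([ 0.   , -0.009, -0.036]), 'grip_width': np.float64(1.0)}
scene {'fx': 472.49236882904, 'fy': 472.49236882904, 'cx': 279.49862406808586, 'cy': 214.13285111787886, 'extrinsics': array([[ 0.78232037,  0.62275624,  0.0122275 , -0.47095154],
       [ 0.52658358, -0.65076597, -0.54700401, -0.33103629],
       [-0.33269292,  0.43437118, -0.83704068,  1.39388742],
       [ 0.        ,  0.        ,  0.        ,  1.        ]])}
top {'fx': 523.3074674311515, 'fy': 523.3074674311515, 'cx': 279.5980826642384, 'cy': 214.421386846975, 'extrinsics': array([[ 0.02682595, -0.99961663, -0.00685336, -0.06306689],
       [-0.98648724, -0.02536387, -0.16186289,  0.6614735 ],
       [ 0.16162701,  0.01110288, -0.98678946,  1.38719026],
       [ 0.        ,  0.        ,  0.        ,  1.        ]])}
wrist {'fx': 302.9912714940626, 'fy': 302.9912714940626, 'cx': 277.4916153375611, 'cy': 210.69254221440372, 'hand_eye': array([[-6.54875434e-05, -3.04946443e-01,  9.52369499e-01,
        -1.63028550e-01],
       [ 9.99999762e-01, -6.74539757e-04, -1.47223291e-04,
        -3.94564249e-04],
       [ 6.87306310e-04,  9.52369262e-01,  3.04946414e-01,
        -8.42702709e-02],
       [ 0.00000000e+00,  0.00000000e+00,  0.00000000e+00,
         1.00000000e+00]])}
```

View pics/scene0.png

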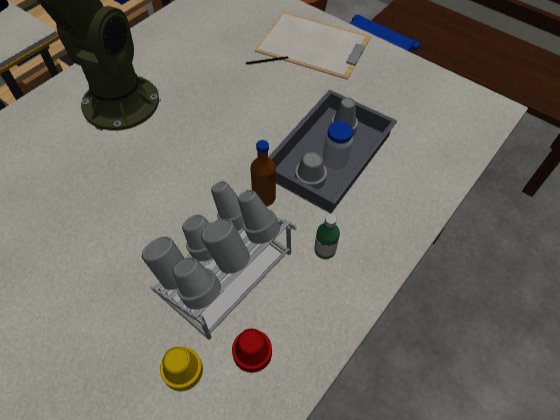

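View pics/top0.png

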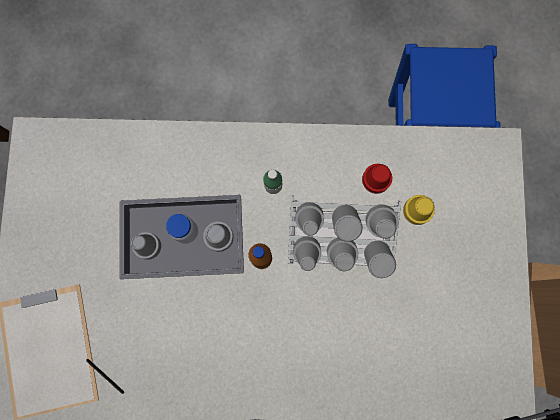

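The rack is on the robot's right (scene about (220,260), top about (345,235)). Lower row from left to right: tall, short, straight. Upper row: tall, straight, short. The red and yellow look-alikes stand beside it. In the tub, top view: tall foot (145,245), jar (178,226), short foot (217,235). The amber bottle stands at (260,255), between rack and tub. Next I'll measure poses from depth.

```bash
cat > h.py <<'E'
from bench import ctrl
import cv2, numpy as np
from scipy.spatial.transform import Rotation as Ro
def shot(n):
    s=ctrl.get_state(); im,d=ctrl.get_image(n); return s,im,d
def cloud(n,d,s=None):
    c=ctrl.camera_info(n); v,u=np.mgrid[:420,:560]
    P=np.stack([(u-c['cx'])/c['fx']*d,(v-c['cy'])/c['fy']*d,d],-1)
    if n=='wrist':
        H=c['hand_eye']; P=P@H[:3,:3].T+H[:3,3]
        R=Ro.from_rotvec(s['tool_rot']).as_matrix(); P=P@R.T+s['position']
    else:
        E=c['extrinsics']; P=(P-E[:3,3])@E[:3,:3]
    P[d<=0]=np.nan
    return P
def save(im,name,scale=1,box=None):
    if box: im=im[box[1]:box[3],box[0]:box[2]]
    if scale!=1: im=cv2.resize(im,None,fx=scale,fy=scale,interpolation=cv2.INTER_CUBIC)
    cv2.imwrite(f"pics/{name}.png",im[:,:,::-1])
E
python3 - <<'E'
from h import *
s=ctrl.get_state(); R=Ro.from_rotvec(s['tool_rot']).as_matrix(); print(R.round(3))
d=np.load('top0.npz'); P=cloud('top',d['d']); Q=cloud('scene',np.load('scene0.npz')['d'])
print('table z top',np.nanmedian(P[350:380,200:500,2]), 'noise',np.nanstd(P[350:360,300:310,2]), 'scene',np.nanmedian(Q[330:380,20:100,2]))
for lab in ["tall_front","short_front","straight_front","tall_tub","jar","bottle","flask","rack","tub"]:
    for cam,PP in (("top",P),("scene",Q)):
      for r in ctrl.cut_out(cam,lab)[:6]:
        m=r['region']; p=PP[m]; p=p[~np.isnan(p[:,0])]
        print(lab,cam,round(r['score'],2),np.round(r['extent']),np.median(p,0).round(3),'zmax',np.percentile(p[:,2],98).round(3),len(p))
E
```

```text
[[-0.001  0.274 -0.962]
 [ 0.002 -0.962 -0.274]
 [-1.    -0.002  0.   ]]
table z top -0.000985159153302384 noise 0.0032006831193541613 scene -0.0026732823853250144
tall_front top 0.85 [292. 237. 320. 271.] [ 0.555 -0.119  0.125] zmax 0.165 734
tall_front scene 0.87 [210. 183. 240. 231.] [ 0.556 -0.134  0.131] zmax 0.163 933
short_front top 0.55 [326. 237. 358. 268.] [ 0.553 -0.209  0.125] zmax 0.149 844
short_front scene 0.93 [184. 216. 212. 260.] [ 0.558 -0.237  0.125] zmax 0.145 872
straight_front top 0.73 [364. 240. 399. 278.] [ 0.54  -0.305  0.14 ] zmax 0.161 935
straight_front top 0.34 [262. 168. 282. 195.] [ 0.746 -0.024  0.094] zmax 0.143 353
straight_front scene 0.72 [144. 236. 180. 292.] [ 0.556 -0.323  0.139] zmax 0.159 1235
tall_tub top 0.67 [128. 231. 162. 257.] [0.566 0.31  0.064] zmax 0.112 658
tall_tub scene 0.6 [332. 100. 359. 136.] [0.583 0.311 0.082] zmax 0.11 521
jar top 0.67 [163. 214. 198. 244.] [0.611 0.211 0.116] zmax 0.125 745
jar top 0.16 [289. 199. 401. 264.] [ 0.619 -0.181  0.063] zmax 0.125 1777
jar scene 0.97 [324. 119. 351. 168.] [0.631 0.197 0.089] zmax
[... 279 characters left out ...]
 0.767 -0.039  0.085] zmax 0.139 834
rack top 0.7 [287. 193. 400. 264.] [ 0.618 -0.183  0.066] zmax 0.129 2135
rack scene 0.73 [151. 221. 296. 340.] [ 0.664 -0.243  0.005] zmax 0.123 4004
rack scene 0.17 [237. 190. 282. 245.] [ 0.649 -0.137  0.159] zmax 0.205 1475
tub top 0.78 [118. 193. 242. 278.] [0.596 0.235 0.007] zmax 0.064 7643
tub top 0.6 [263. 169. 282. 194.] [ 0.745 -0.024  0.093] zmax 0.143 368
tub scene 0.81 [272.  88. 397. 213.] [0.611 0.217 0.011] zmax 0.061 6356
tub scene 0.7 [171. 255. 220. 308.] [ 0.651 -0.322  0.156] zmax 0.187 1746
tub scene 0.49 [290. 150. 330. 191.] [0.617 0.107 0.058] zmax 0.084 845
tub scene 0.37 [322. 121. 352. 168.] [0.631 0.196 0.09 ] zmax 0.121 1132
```

```bash
cat > fit.py <<'E'
from h import *
from scipy.optimize import least_squares
PROF={'tall':[(0,37),(34,37),(34,31),(105,20),(105,0)],'short':[(0,41),(30,41),(30,35),(80,26.5),(80,0)],
 'straight':[(0,35),(92,35),(92,0)],'jar':[(0,36),(115,36),(115,0)],'bottle':[(0,30),(130,30)],'flask':[(0,26),(80,26)]}
def dist(p,prof):
    """p Nx3 in cup frame (mouth origin, z to closed end) -> unsigned dist to profile"""
    q=np.stack([p[:,2],np.hypot(p[:,0],p[:,1])],1); a=np.array(prof)/1000.
    best=np.full(len(q),9.)
    for s,e in zip(a[:-1],a[1:]):
        t=np.clip(((q-s)@(e-s))/max((e-s)@(e-s),1e-12),0,1)
        best=np.minimum(best,np.linalg.norm(q-s-t[:,None]*(e-s),axis=1))
    return best
def basis(ax):
    ax=ax/np.linalg.norm(ax); u=np.cross(ax,[0.3,1,0.1]); u/=np.linalg.norm(u); return np.stack([u,np.cross(ax,u),ax])
def local(P,org,ax): return (P-org)@basis(ax).T
def fitcup(P,kind,org0,ax,freeax=False,freez=True,rad=0.02):
    """P Nx3 cloud. Select points within rad of the surface at start, fit origin (and axis)"""
    prof=PROF[kind]; x0=np.array(org0,float)
    for it,rr in enumerate((rad,0.010,0.007)):
        sel=P[dist(local(P,x0,ax),prof)<rr]
        if freeax:
            f=lambda x: dist(local(sel,x[:3],np.array([x[3],x[4],1])),prof)
            r=least_squares(f,np.r_[x0,ax[0]/ax[2],ax[1]/ax[2]],loss='soft_l1',f_scale=0.002); x0=r.x[:3]; ax=np.array([r.x[3],r.x[4],1]); ax/=np.linalg.norm(ax)
        elif freez:
            r=least_squares(lambda x: dist(local(sel,x,ax),prof),x0,loss='soft_l1',f_scale=0.002); x0=r.x
        else:
            r=least_squares(lambda x: dist(local(sel,np.r_[x,x0[2]],ax),prof),x0[:2],loss='soft_l1',f_scale=0.002); x0=np.r_[r.x,x0[2]]
    res=dist(local(sel,x0,ax),prof)
    return x0,ax,np.median(res),len(sel)
E
python3 - <<'E'
from fit import *
T=cloud('top',np.load('top0.npz')['d']).reshape(-1,3);S=cloud('scene',np.load('scene0.npz')['d']).reshape(-1,3)
T=T[~np.isnan(T[:,0])];S=S[~np.isnan(S[:,0])]
L=np.radians(27)
layout={('l',1):'tall',('l',0):'short',('l',-1):'straight',('h',1):'tall',('h',0):'straight',('h',-1):'short'}
def grid(x):
    c,s=np.cos(x[3]),np.sin(x[3]); ex=np.array([c,s,0]);ey=np.array([-s,c,0]);up=np.cos(L)*ex+np.sin(L)*np.array([0,0,1])
    ax=-np.sin(L)*ex+np.cos(L)*np.array([0,0,1])
    return {k:x[:3]+ey*.095*k[1]+up*(.095 if k[0]=='h' else 0) for k in layout},ax,ex,ey
for nm,P in (('top',T),('scene',S),('both',np.r_[T,S])):
    P=P[(P[:,0]>.45)&(P[:,0]<.75)&(P[:,1]>-.36)&(P[:,1]<-.05)&(P[:,2]>.02)]
    x=np.array([.59,-.205,.06,0.0])
    for rr in (.03,.015,.008):
        g,ax,ex,ey=grid(x)
        ds=[dist(local(P,g[k],ax),PROF[layout[k]]) for k in layout]
        sel=P[np.min(ds,0)<rr]
        def f(x):
            g,ax,_,_=grid(x); return np.min([dist(local(sel,g[k],ax),PROF[layout[k]]) for k in layout],0)
        x=least_squares(f,x,loss='soft_l1',f_scale=.002).x
    print(nm,x.round(4),np.median(f(x)),len(sel))
    g,ax,ex,ey=grid(x); print('ax',ax.round(3))
    for k in layout:
        o,a,m,n=fitcup(P,layout[k],g[k],ax,rad=.01); print(k,layout[k],(o*1000).round(1),'off',((o-g[k])*1000).round(1),m.round(4),n)
    if nm=='both': np.savez('rack.npz',x=x,ax=ax,ex=ex,ey=ey)
for nm,P in (('top',T),('scene',S)):
    for k,o in (('tall',(.57,.31,.005)),('short',(.58,.117,.005)),('jar',(.6,.21,.005)),('bottle',(.55,0,0)),('flask',(.745,-.025,0))):
        r=fitcup(P,k,o,np.array([0,0,1.]),rad=.03,freez=False); print(nm,k,(r[0]*1000).round(1),r[2].round(4),r[3])
    m=(P[:,2]>.052)&(P[:,2]<.066)&(P[:,0]>.45)&(P[:,0]<.75)&(P[:,1]>.03)&(P[:,1]<.42)
    print('tub',cv2.minAreaRect((P[m][:,:2]*1000).astype(np.float32)))
E
```

```text
top [ 0.568  -0.2158  0.0636 -0.0271] 0.0011626873453668383 5440
ax [-0.454  0.012  0.891]
('l', 1) tall [ 570.4 -121.    63.8] off [-0.1 -0.2  0.1] 0.0011 816
('l', 0) short [ 567.6 -215.4   63.7] off [-0.3  0.4  0.1] 0.0011 858
('l', -1) straight [ 565.6 -309.9   63.7] off [0.2 0.8 0.1] 0.0011 980
('h', 1) tall [ 654.9 -123.9  107. ] off [-0.2 -0.8  0.3] 0.0009 814
('h', 0) straight [ 652.6 -218.4  106.8] off [ 0.  -0.3  0.1] 0.0011 948
('h', -1) short [ 650.  -313.2  106.2] off [-0.  -0.2 -0.6] 0.0011 946
scene [ 0.5705 -0.2177  0.0624 -0.0302] 0.0008208054731276074 8614
ax [-0.454  0.014  0.891]
('l', 1) tall [ 573.1 -122.8   62.5] off [-0.3 -0.1  0.1] 0.001 951
('l', 0) short [ 570.3 -217.4   62.4] off [-0.2  0.3 -0.1] 0.0009 905
('l', -1) straight [ 568.1 -312.1   62.3] off [ 0.4  0.5 -0.2] 0.0008 1394
('h', 1) tall [ 657.6 -125.8  105.9] off [-0.4 -0.5  0.3] 0.0008 1561
('h', 0) straight [ 655.2 -220.4  105.5] off [ 0.1 -0.2 -0.1] 0.0007 1880
('h', -1) short [ 652.2 -315.   105.7] off [-0.   0.2  0.1] 0.0007 1862
both [ 0.5698 -0.2173  0.0631 -0.029 ] 0.0011303579207227188 140
[... 380 characters left out ...]
11 2828
('h', -1) short [ 651.7 -314.6  106. ] off [ 0.1  0.2 -0.2] 0.001 2801
top tall [570.7 324.3   5. ] 0.0013 776
top short [594.5 123.5   5. ] 0.0026 730
top jar [605.7 216.7   5. ] 0.0026 716
top bottle [545.4   1.9   0. ] 0.0028 296
top flask [743.9 -25.5   0. ] 0.0044 181
tub ((595.8799438476562, 223.9217071533203), (217.0139617919922, 337.6831970214844), 4.4004645347595215)
scene tall [574.3 323.4   5. ] 0.0014 563
scene short [594.1 100.8   5. ] 0.0032 548
scene jar [620.  219.8   5. ] 0.0017 1251
scene bottle [548.5   2.2   0. ] 0.001 801
scene flask [759.9 -25.8   0. ] 0.001 568
tub ((599.03076171875, 222.01638793945312), (218.23153686523438, 340.74365234375), 4.085498809814453)
```

```bash
cat > go.py <<'E'
from h import *
import sys
def to(target,yaw_dir=None,quiet=False):
    """print rest to go in tool units. target in mm world TCP; yaw_dir: wanted world angle (deg) of tool y"""
    s=ctrl.get_state(); R=Ro.from_rotvec(s['tool_rot']).as_matrix()
    d=R.T@(np.array(target)/1000-s['position'])/.025
    a=np.degrees(np.arctan2(R[1,1],R[0,1])); msg=''
    if yaw_dir is not None: msg=f"yaw units {-((yaw_dir-a+180)%360-180)/6:.2f}"
    print('t',round(s['time'],2),'pos',(s['position']*1000).round(1),'yang',a.round(2),'dp units',d.round(2),msg,'F',s['ft_force'].round(1),'w',round(s['grip_width']*87,1))
if __name__=='__main__':
    to([float(v) for v in sys.argv[1:4]],float(sys.argv[4]) if len(sys.argv)>4 else None)
E
python3 - <<'E'
from fit import *
T=cloud('top',np.load('top0.npz')['d']).reshape(-1,3);S=cloud('scene',np.load('scene0.npz')['d']).reshape(-1,3)
for nm,P in (('top',T),('scene',S)):
    P=P[~np.isnan(P[:,0])&(P[:,2]>.015)]
    for k,o in (('tall',(.572,.324,.005)),('short',(.59,.117,.005)),('short',(.58,.125,.005)),('jar',(.615,.218,.005)),('jar',(.605,.21,.005)),('flask',(.755,-.025,0))):
        r=fitcup(P,k,o,np.array([0,0,1.]),rad=.012,freez=False); print(nm,k,(r[0]*1000).round(1),r[2].round(4),r[3])
E
python3 go.py 500 -120 300 -91.66
```

```text
top tall [570.8 324.9   5. ] 0.001 618
top short [602.7 126.    5. ] 0.0013 692
top short [602.7 126.    5. ] 0.0013 692
top jar [617.8 221.9   5. ] 0.0016 701
top jar [617.8 221.9   5. ] 0.0016 701
top flask [756.8 -23.3   0. ] 0.0005 120
scene tall [574.1 323.3   5. ] 0.0013 524
scene short [605.2 124.3   5. ] 0.0014 834
scene short [605.2 124.3   5. ] 0.0014 834
scene jar [619.6 220.    5. ] 0.0017 1106
scene jar [619.6 220.    5. ] 0.0017 1106
scene flask [760.  -25.4   0. ] 0.0007 381
t 1.0 pos [ 178.3 -625.1  222.6] yang -74.08 dp units [ -3.1  -15.9  -17.92] yaw units 2.93 F [0.  0.4 0. ] w 86.7
```

Request:
servo_tool(
  dp=[
    [-1, 0, 0],
    [-1, 0, 0],
    [-1, 0, 0],
    [0, -1, -0.6],
    [0, -1, -0.6],
  ],
  yaw=[0.98, 0.98, 0.98, 0, 0],
  fingers=0.82,
  grip_force=10,
)

```text
time: 1.5
position: [0.2095, -0.5763, 0.2985]
tool_rot: [-2.207, 0.038, 2.205]
ft_force: [0.8, 0.2, 0.2]
grip_width: 0.821
```

Request:
servo_tool(
  dp=[
    [0, -1, -0.6],
    [0, -1, -0.6],
    [0, -1, -0.6],
    [0, -1, -0.6],
    [0, -1, -0.6],
  ],
  yaw=[0, 0, 0, 0, 0],
)

```text
time: 2.0
position: [0.289, -0.4522, 0.2977]
tool_rot: [-2.207, 0.034, 2.206]
ft_force: [0.8, 0.3, 0.0]
grip_width: 0.817
```

Request:
servo_tool(
  dp=[
    [0, -1, -0.6],
    [0, -1, -0.6],
    [0, -1, -0.6],
    [0, -1, -0.6],
    [0, -1, -0.6],
  ],
  yaw=[0, 0, 0, 0, 0],
)

```text
time: 2.5
position: [0.3677, -0.3295, 0.2978]
tool_rot: [-2.207, 0.034, 2.206]
ft_force: [0.2, 0.3, -0.1]
grip_width: 0.821
```

Request:
servo_tool(
  dp=[
    [0, -1, -0.6],
    [0, -1, -0.6],
    [0, -1, -0.6],
    [0, -1, -0.6],
    [0, -1, -0.6],
  ],
  yaw=[0, 0, 0, 0, 0],
)

```text
time: 3.0
position: [0.4464, -0.2069, 0.2978]
tool_rot: [-2.207, 0.034, 2.206]
ft_force: [0.4, -0.5, 0.1]
grip_width: 0.818
```

```bash
python3 go.py 500 -120 202 -91.66
```

```text
t 3.0 pos [ 446.4 -206.9  297.8] yang -91.73 dp units [ 3.83 -3.54 -2.04] yaw units -0.01 F [ 0.4 -0.5  0.1] w 71.1
```

Request:
servo_tool(
  dp=[
    [0.4, -0.9, -0.5],
    [0.8, -0.9, -0.5],
    [0.9, -0.9, -0.5],
    [0.9, -0.84, -0.54],
    [0.83, 0, 0],
  ],
  yaw=[0, 0, 0, 0, 0],
)

```text
time: 3.5
position: [0.5011, -0.1168, 0.2012]
tool_rot: [-2.21, 0.025, 2.207]
ft_force: [0.6, 0.6, 0.1]
grip_width: 0.817
```

```bash
python3 - <<'E'
from fit import *
s,im,d=shot('wrist'); save(im,'w1'); np.savez('w1.npz',d=d,p=s['position'],r=s['tool_rot'])
print(s['position'],s['time'])
P=cloud('wrist',d,s).reshape(-1,3); P=P[~np.isnan(P[:,0])&(P[:,2]>.04)]
r=np.load('rack.npz'); 
for k,o in (('tall',(.572,-.1222,.0634)),('short',(.5693,-.2168,.0632)),('tall',(.6568,-.1253,.1065)),('straight',(.6546,-.2202,.106))):
    f=fitcup(P,k,o,r['ax'],rad=.012); print(k,(f[0]*1000).round(1),f[2],f[3])
E
python3 go.py 545.9 -121.3 113
```

```text
[ 0.50114653 -0.11681271  0.20119856] 3.5
tall [ 571.9 -123.2   65.9] 0.00034106249953398275 8753
short [ 569.1 -217.6   65.6] 0.0004361790193291584 9448
tall [ 656.2 -126.2  108.7] 0.0004194794990780293 9092
straight [ 653.3 -220.5  108.2] 0.00047253294623744724 16639
t 3.55 pos [ 498.1 -118.5  197.5] yang -91.5 dp units [ 3.37  0.07 -1.93]  F [-2.2 -0.4 -1.7] w 71.4
```

View pics/w1.png

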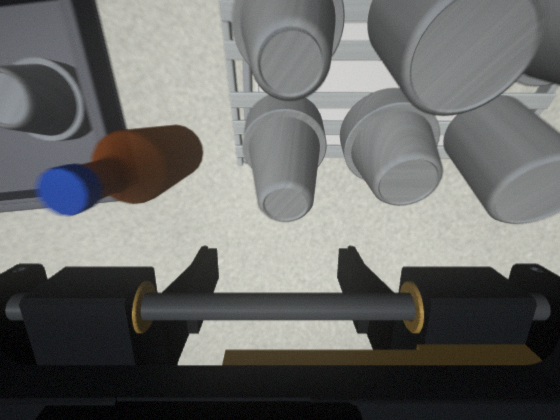

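The picture shows tall_front under the fingers at about (287,170), with short_front to its right at (395,160). The bottle is at about (130,180), clear on the left. I'll descend along the leaning axis.

Request:
servo_tool(
  dp=[
    [0.83, 0.03, -0.48],
    [0.83, 0.03, -0.48],
    [0.83, 0.03, -0.48],
    [0.6, 0.03, -0.35],
    [0, 0, 0],
  ],
  yaw=[0, 0, 0, 0, 0],
)

```text
time: 4.05
position: [0.5433, -0.1258, 0.1228]
tool_rot: [-2.202, 0.033, 2.209]
ft_force: [-0.3, 0.2, -0.4]
grip_width: 0.824
```

```bash
python3 go.py 546.5 -122 114.5 -91.66; python3 - <<'E'
from fit import *
s,im,d=shot('wrist'); save(im,'w2')
P=cloud('wrist',d,s).reshape(-1,3); P=P[~np.isnan(P[:,0])&(P[:,2]>.04)]
r=np.load('rack.npz'); 
for k,o in (('tall',(.572,-.1222,.0634)),('short',(.5693,-.2168,.0632)),('tall',(.6568,-.1253,.1065)),('straight',(.6546,-.2202,.106))):
    f=fitcup(P,k,o,r['ax'],rad=.012); print(k,(f[0]*1000).round(1),f[2],f[3])
E
python3 go.py 546.5 -122 114.5 -91.66
```

```text
t 4.05 pos [ 543.3 -125.8  122.8] yang -91.76 dp units [ 0.33 -0.15 -0.12] yaw units -0.02 F [-0.3  0.2 -0.4] w 71.7
tall [ 571.8 -123.1   65.7] 0.0003325105696069025 8258
short [ 568.7 -217.6   65.9] 0.0004067846692263005 12786
tall [ 656.3 -126.2  108.8] 0.00032295529802687595 32366
straight [ 653.8 -220.6  108.5] 0.00032369940222475024 33688
t 4.1 pos [ 543.6 -125.8  124.1] yang -91.76 dp units [ 0.39 -0.15 -0.11] yaw units -0.02 F [-0.3 -0.3 -0.2] w 71.5
```

View pics/w2.png

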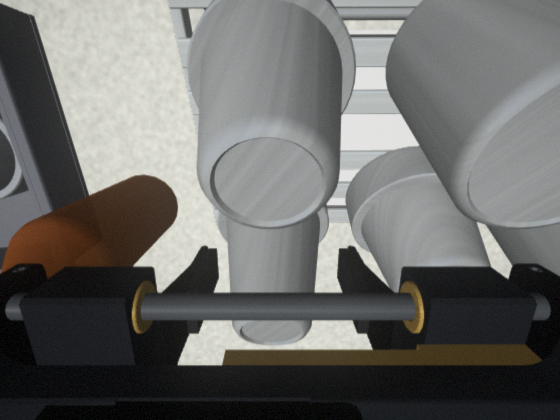

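Cup between the fingers, centred near column 274 against a finger midpoint of about 278, so I'll correct by a few mm and close.

Request:
servo_tool(
  dp=[
    [0.38, -0.12, -0.11],
    [0, 0, 0],
    [0, 0, 0],
    [0, 0, 0],
    [0, 0, 0],
  ],
  yaw=[0, 0, 0, 0, 0],
)

```text
time: 4.6
position: [0.5471, -0.1227, 0.1156]
tool_rot: [-2.207, 0.034, 2.206]
ft_force: [-0.2, 0.3, 0.6]
grip_width: 0.822
```

Request:
servo_tool(
  dp=[
    [0, 0, 0],
    [0, 0, 0],
    [0, 0, 0],
    [0, 0, 0],
    [0, 0, 0],
  ],
  yaw=[0, 0, 0, 0, 0],
  fingers=0.3,
  grip_force=10,
)

```text
time: 5.1
position: [0.5469, -0.1225, 0.115]
tool_rot: [-2.206, 0.033, 2.207]
ft_force: [-0.7, 0.6, -0.4]
grip_width: 0.618
```

```bash
python3 go.py 546.5 -122 114.5 -91.66
```

```text
t 5.1 pos [ 546.9 -122.5  115. ] yang -91.72 dp units [ 0.02 -0.02  0.02] yaw units -0.01 F [-0.7  0.6 -0.4] w 53.8
```

Request:
servo_tool(
  dp=[
    [-0.2, 0, 0.1],
    [-0.4, 0, 0.2],
    [-0.5, -0.01, 0.26],
    [-0.6, -0.01, 0.31],
    [-0.6, -0.01, 0.31],
  ],
  yaw=[0, 0, 0, 0, 0],
  grip_force=15,
)

```text
time: 5.6
position: [0.517, -0.1207, 0.1741]
tool_rot: [-2.207, 0.033, 2.206]
ft_force: [-0.5, -0.9, -0.9]
grip_width: 0.619
```

```bash
cat > see.py <<'E'
from h import *
import sys
cam,name=sys.argv[1:3]
s,im,d=shot(cam); save(im,name); np.savez(name+'.npz',d=d,p=s['position'],r=s['tool_rot'],im=im); print(s['time'],(s['position']*1000).round(1),'w',round(s['grip_width']*87,1),'F',s['ft_force'].round(1))
E
python3 see.py wrist w3
```

```text
5.6 [ 517.  -120.7  174.1] w 53.8 F [-0.5 -0.9 -0.9]
```

View pics/w3.png

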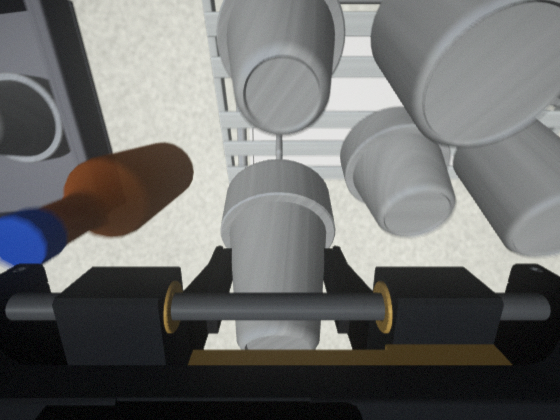

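Request:
servo_tool(
  dp=[
    [0, 0, 0.85],
    [0, 0, 0.85],
    [0.5, -0.6, 0.8],
    [0.9, -1, 0],
    [0.9, -1, 0],
  ],
  yaw=[0, 0, 0, 0, 0],
)

```text
time: 6.15
position: [0.457, -0.0541, 0.1155]
tool_rot: [-2.209, 0.038, 2.203]
ft_force: [0.5, 0.1, -1.9]
grip_width: 0.619
```

Request:
servo_tool(
  dp=[
    [0.8, -0.2, 0],
    [0.4, 0, 0],
    [0, 0, 0],
    [0, 0, 0],
    [0, 0, 0],
  ],
  yaw=[0, 0, 0, 0, 0],
)

```text
time: 6.65
position: [0.4581, -0.0499, 0.0861]
tool_rot: [-2.208, 0.035, 2.204]
ft_force: [0.5, -0.6, -0.9]
grip_width: 0.617
```

```bash
python3 see.py scene s4; python3 - <<'E'
from h import *
im=np.load('s4.npz')['im']; save(im,'s4c',3,(100,80,300,270))
E
```

```text
6.65 [458.1 -49.9  86.1] w 53.6 F [ 0.5 -0.6 -0.9]
```

View pics/s4c.png

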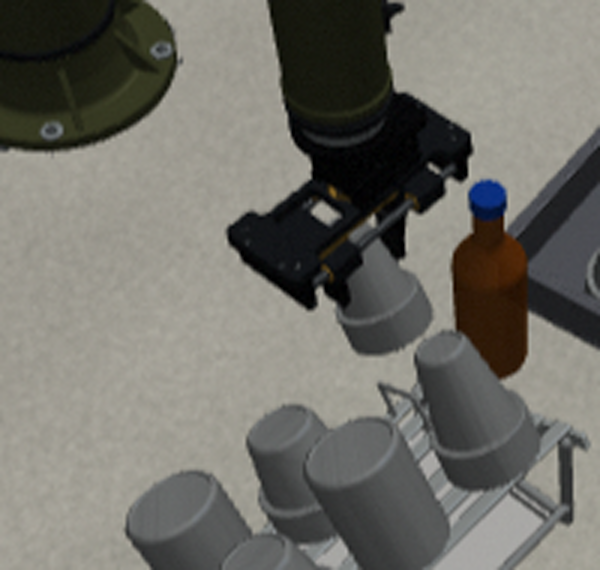

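Request:
servo_tool(
  dp=[
    [0.3, 0, 0],
    [0.3, 0, 0],
    [0.1, 0, 0],
    [0.1, 0, 0],
    [0.1, 0, 0],
  ],
  yaw=[0, 0, 0, 0, 0],
  grip_force=6,
)

```text
time: 7.2
position: [0.4597, -0.049, 0.0639]
tool_rot: [-2.212, 0.033, 2.201]
ft_force: [2.4, -0.3, 9.4]
grip_width: 0.628
```

```bash
cat > held.py <<'E'
from fit import *
import sys
# fit held cup in wrist view: held.py kind name [tilt guess deg] [h]
kind,name=sys.argv[1:3]; tilt=np.radians(float(sys.argv[3])); h=float(sys.argv[4])/1000
s,im,d=shot('wrist'); save(im,name); 
R=Ro.from_rotvec(s['tool_rot']).as_matrix()
ax=np.sin(tilt)*R[:,2]-np.cos(tilt)*R[:,0]   # lean toward tool z (robot side)
P=cloud('wrist',d,s).reshape(-1,3); P=P[~np.isnan(P[:,0])]
# keep near the cup, in tool coordinates, drop the gripper
t=(P-s['position'])@R
P=P[(abs(t[:,1])<.045)&(t[:,0]>-.03)&(t[:,0]<.12)&(abs(t[:,2])<.12)]
o,a,m,n=fitcup(P,kind,s['position']-h*ax,ax,freeax=True,rad=.015)
loc=(o-s['position'])@R*1000
print('t',round(s['time'],2),'tcp',(s['position']*1000).round(1),'mouth',(o*1000).round(1),'axis',a.round(3),'tilt',np.degrees(np.arccos(a[2])).round(1),'lean tool z',np.degrees(np.arcsin(a@R[:,2])).round(1),'tool y',np.degrees(np.arcsin(a@R[:,1])).round(1),'mouth in tool',loc.round(1),'res',m.round(4),n,'F',s['ft_force'].round(1),'w',round(s['grip_width']*87,1))
E
python3 held.py tall w5 27 58
```

```text
t 7.2 tcp [459.7 -49.   63.9] mouth [481.3 -49.2  14.9] axis [-0.402  0.011  0.916] tilt 23.7 lean tool z 23.4 tool y 0.1 mouth in tool [ 49.1  -0.4 -21.3] res 0.0003 11577 F [ 2.4 -0.3  9.4] w 54.6
```

View pics/w5.png

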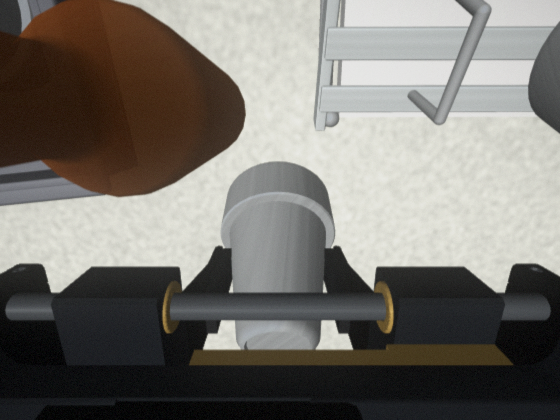

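Request:
servo_tool(
  dp=[
    [-0.4, 0, 0],
    [0, 0, 0.6],
    [0, 0, 0.6],
    [0.3, 0, 0],
    [0.12, 0, 0],
  ],
  yaw=[0, 0, 0, 0, 0],
  grip_force=8,
)

```text
time: 7.75
position: [0.4295, -0.0485, 0.0631]
tool_rot: [-2.212, 0.035, 2.201]
ft_force: [2.8, 0.4, 9.1]
grip_width: 0.627
```

Request:
servo_tool(
  dp=[
    [0.05, 0, -0.19],
    [0.06, 0, -0.18],
    [0.07, 0, -0.18],
    [0.09, 0, -0.18],
    [0.1, 0, -0.17],
  ],
  yaw=[0, 0, 0, 0, 0],
  grip_force=5,
)

```text
time: 8.25
position: [0.4509, -0.049, 0.0528]
tool_rot: [-2.208, 0.033, 2.205]
ft_force: [1.6, -3.2, 5.4]
grip_width: 0.627
```

```bash
python3 held.py tall w6 10 54
```

```text
t 8.25 tcp [450.9 -49.   52.8] mouth [456.7 -49.   -1.5] axis [-0.079  0.005  0.997] tilt 4.5 lean tool z 4.5 tool y -0.2 mouth in tool [54.3 -0.2 -5.8] res 0.0013 10115 F [ 1.6 -3.2  5.4] w 54.6
```

Request:
servo_tool(
  dp=[
    [0.06, 0, -0.1],
    [0.06, 0, -0.1],
    [0.04, 0, -0.04],
    [0, 0, 0],
    [0, 0, 0],
  ],
  yaw=[0, 0, 0, 0, 0],
  grip_force=4,
)

```text
time: 8.8
position: [0.454, -0.0492, 0.0482]
tool_rot: [-2.202, 0.034, 2.211]
ft_force: [-1.8, -1.9, 5.9]
grip_width: 0.643
```

```bash
python3 held.py tall w6 3 54
```

```text
t 8.8 tcp [454.  -49.2  48.2] mouth [456.2 -49.   -1.5] axis [-0.075  0.004  0.997] tilt 4.3 lean tool z 4.5 tool y -0.1 mouth in tool [49.7 -0.3 -2.4] res 0.0012 10008 F [-1.8 -1.9  5.9] w 55.9
```

```bash
sed -i 's/^P=P\[(abs(t\[:,1\])/P=P[(P[:,2]>float(sys.argv[5] if len(sys.argv)>5 else -1)*.001)\&(abs(t[:,1])/' held.py; python3 held.py tall w7 3 52 6;
```

```text
t 8.85 tcp [454.  -49.2  48.2] mouth [451.4 -48.8   0.9] axis [0.001 0.    1.   ] tilt 0.1 lean tool z 0.2 tool y 0.0 mouth in tool [47.3 -0.3  2.4] res 0.0002 7178 F [-1.8 -1.1  5.7] w 55.9
```

View pics/w7.png

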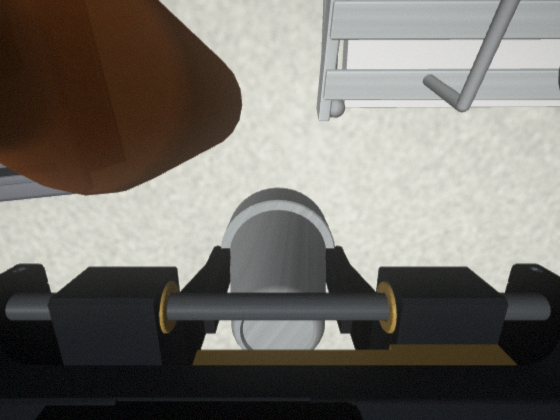

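Upright now: the fit gives 0.1° tilt. I'll firm up the grip and carry it to the tub.

Request:
servo_tool(
  dp=[
    [0, 0, 0],
    [-0.6, 0, 0],
    [-1, -0.5, 0],
    [-1, -1, 0],
    [-1, -1, 0],
  ],
  yaw=[0, 0, 0, 0, 0],
  grip_force=18,
)

```text
time: 9.4
position: [0.4555, 0.0141, 0.1381]
tool_rot: [-2.2, 0.034, 2.21]
ft_force: [0.7, 0.3, -1.6]
grip_width: 0.636
```

Request:
servo_tool(
  dp=[
    [-1, -1, 0],
    [-1, -1, 0],
    [-0.9, -1, 0],
    [0, -1, 0],
    [0, -1, 0],
  ],
  yaw=[0, 0, 0, 0, 0],
)

```text
time: 9.9
position: [0.4602, 0.1393, 0.2106]
tool_rot: [-2.204, 0.034, 2.209]
ft_force: [-0.1, 0.2, -1.3]
grip_width: 0.636
```

Request:
servo_tool(
  dp=[
    [0, -1, 0],
    [0, -1, 0],
    [0, -1, 0],
    [0, -1, -0.6],
    [0, -1, -0.6],
  ],
  yaw=[0, 0, 0, 0, 0],
)

```text
time: 10.4
position: [0.494, 0.2627, 0.2096]
tool_rot: [-2.204, 0.036, 2.211]
ft_force: [-0.2, -0.1, -1.1]
grip_width: 0.641
```

Request:
servo_tool(
  dp=[
    [0, -1, -0.5],
    [0, -1, 0],
    [0, -0.4, 0],
    [0, 0, 0],
    [0, 0, 0],
  ],
  yaw=[0, 0, 0, 0, 0],
)

```text
time: 10.9
position: [0.5088, 0.3209, 0.2104]
tool_rot: [-2.206, 0.036, 2.209]
ft_force: [-0.1, -0.3, -1.0]
grip_width: 0.64
```

```bash
cat > foot.py <<'E'
from fit import *
import sys
# foot.py kind x y zbase name : fit standing cup seen by the wrist camera
kind=sys.argv[1]; o=np.array([float(v) for v in sys.argv[2:5]])/1000
s,im,d=shot('wrist'); save(im,sys.argv[5])
P=cloud('wrist',d,s).reshape(-1,3); P=P[~np.isnan(P[:,0])&(P[:,2]>o[2]+.008)]
f=fitcup(P,kind,o,np.array([0,0,1.]),rad=.015); print(kind,(f[0]*1000).round(1),f[2].round(4),f[3])
f=fitcup(P,kind,f[0],np.array([0,0,1.]),rad=.015,freeax=True); print(' free axis',(f[0]*1000).round(1),f[1].round(3),f[2].round(4),f[3],'t',s['time'],'tcp',(s['position']*1000).round(1))
E
python3 foot.py tall 572.3 323.2 5 w8; python3 held.py tall w9 0 48
```

```text
tall [573.2 322.3   5. ] 0.0005 3830
 free axis [573.5 322.3   5. ] [-0.004  0.001  1.   ] 0.0005 3830 t 10.9 tcp [508.8 320.9 210.4]
t 10.95 tcp [509.3 320.4 210.7] mouth [507.1 320.8 163.3] axis [-0.004  0.002  1.   ] tilt 0.2 lean tool z 0.2 tool y 0.0 mouth in tool [47.5 -0.4  2.2] res 0.0002 7280 F [ 0.2  0.4 -1. ] w 55.4
```

View pics/w8.png

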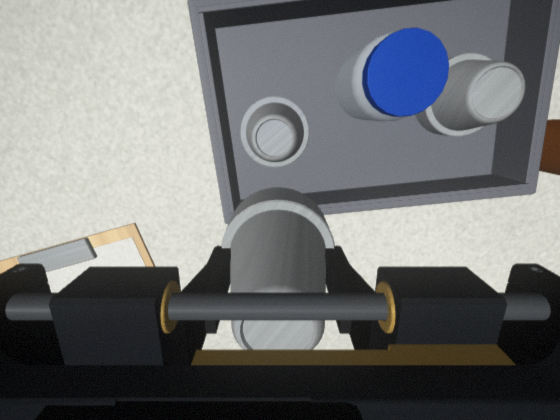

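Request:
servo_tool(
  dp=[
    [0, -0.04, -0.8],
    [0, -0.04, -0.9],
    [0, -0.04, -0.7],
    [0, -0.02, -0.24],
    [0, 0, 0],
  ],
  yaw=[0, 0, 0, 0, 0],
)

```text
time: 11.5
position: [0.576, 0.3223, 0.211]
tool_rot: [-2.205, 0.036, 2.206]
ft_force: [-0.3, 1.2, -1.0]
grip_width: 0.64
```

```bash
python3 held.py tall w10 0 48; python3 go.py 575.4 321.9 211
```

```text
t 11.5 tcp [576.  322.3 211. ] mouth [573.8 322.7 163.5] axis [-0.003  0.001  1.   ] tilt 0.2 lean tool z 0.2 tool y -0.0 mouth in tool [47.5 -0.4  2.3] res 0.0002 7287 F [-0.3  1.2 -1. ] w 55.7
t 11.55 pos [575.  323.  211.1] yang -91.77 dp units [ 0.01  0.04 -0.02]  F [-0.8  0.3 -1.9] w 55.5
```

View pics/w10.png

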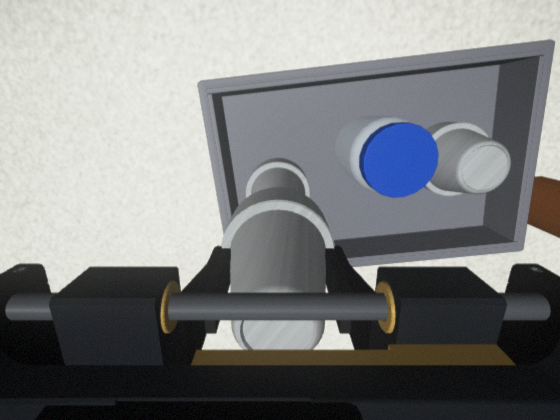

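Aligned to within a millimetre over the foot (its collar shows at about (277,175)). Lowering now.

Request:
servo_tool(
  dp=[
    [0.5, 0.02, 0],
    [0.9, 0, 0],
    [0.9, 0, 0],
    [0.9, 0, 0],
    [0.5, 0, 0],
  ],
  yaw=[0, 0, 0, 0, 0],
)

```text
time: 12.05
position: [0.5734, 0.3222, 0.1161]
tool_rot: [-2.205, 0.035, 2.211]
ft_force: [-1.2, -0.6, -0.7]
grip_width: 0.638
```

Request:
servo_tool(
  dp=[
    [0.35, 0, 0],
    [0.25, 0, 0],
    [0.2, 0, 0],
    [0.15, 0, 0],
    [0.1, 0, 0],
  ],
  yaw=[0, 0, 0, 0, 0],
)

```text
time: 12.55
position: [0.5757, 0.3233, 0.0927]
tool_rot: [-2.207, 0.033, 2.205]
ft_force: [-0.3, -0.6, -1.0]
grip_width: 0.639
```

```bash
python3 held.py tall w11 0 48;
```

```text
t 12.55 tcp [575.7 323.3  92.7] mouth [573.4 324.   44.9] axis [-0.002 -0.005  1.   ] tilt 0.3 lean tool z 0.1 tool y 0.3 mouth in tool [47.8 -0.6  2.3] res 0.0003 7477 F [-0.3 -0.6 -1. ] w 55.6
```

Request:
servo_tool(
  dp=[
    [0.08, 0.02, 0],
    [0.06, 0.01, 0],
    [0.05, 0, 0],
    [0.04, 0, 0],
    [0, 0, 0],
  ],
  yaw=[0, 0, 0, 0, 0],
  grip_force=10,
)

```text
time: 13.1
position: [0.5758, 0.3224, 0.0874]
tool_rot: [-2.207, 0.034, 2.205]
ft_force: [-0.9, -1.0, 2.1]
grip_width: 0.641
```

```bash
python3 held.py tall w11 0 48;
```

```text
t 13.1 tcp [575.8 322.4  87.4] mouth [573.2 322.8  39.8] axis [ 0.003 -0.001  1.   ] tilt 0.2 lean tool z -0.2 tool y 0.1 mouth in tool [47.6 -0.4  2.6] res 0.0003 7402 F [-0.9 -1.   2.1] w 55.8
```

View pics/w11.png

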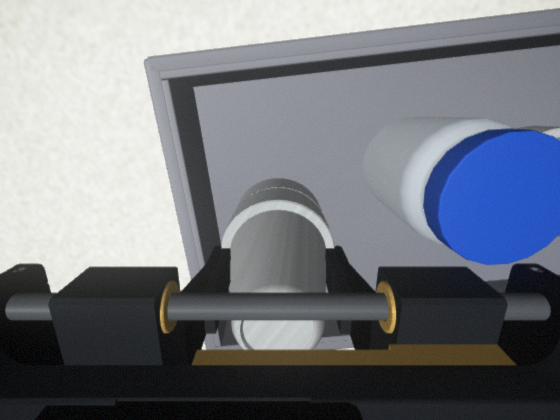

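Request:
servo_tool(
  dp=[
    [0.03, 0, 0],
    [0, 0, 0],
    [0, 0, 0],
    [0, 0, 0],
    [0, 0, 0],
  ],
  yaw=[0, 0, 0, 0, 0],
  grip_force=5,
)

```text
time: 13.65
position: [0.5758, 0.3224, 0.0873]
tool_rot: [-2.208, 0.034, 2.205]
ft_force: [-1.2, -2.1, 6.9]
grip_width: 0.646
```

Request:
servo_tool(
  dp=[
    [0, 0, 0],
    [0, 0, 0],
    [-0.3, 0, 0],
    [-0.8, 0, 0],
    [-1, 0, 0],
  ],
  yaw=[0, 0, 0, 0, 0],
  fingers=0.76,
)

```text
time: 14.15
position: [0.5746, 0.322, 0.1381]
tool_rot: [-2.204, 0.034, 2.209]
ft_force: [0.6, 0.4, 0.3]
grip_width: 0.759
```

Request:
servo_tool(
  dp=[
    [-1, 0, 0],
    [-1, 0, 0.4],
    [-0.6, 0.6, 1],
    [0, 1, 1],
    [0, 1, 0],
  ],
  yaw=[0, 0, 0, 0, 0],
)

```text
time: 14.65
position: [0.5101, 0.261, 0.2045]
tool_rot: [-2.209, 0.027, 2.209]
ft_force: [0.7, -0.9, 0.3]
grip_width: 0.759
```

```bash
python3 - <<'E'
from fit import *
s,im,d=shot('wrist'); save(im,'w12'); P=cloud('wrist',d,s).reshape(-1,3); P=P[~np.isnan(P[:,0])]
f=fitcup(P[P[:,2]>.045],'tall',(.5732,.3223,.039),np.array([0,0,1.]),rad=.015,freeax=True); print((f[0]*1000).round(1),f[1].round(3),f[2],f[3]); print(s['position'],s['time'])
E
```

```text
[573.8 322.2  38.9] [-0.005  0.01   1.   ] 0.0003504783693931902 5410
[0.51005816 0.26103216 0.20451547] 14.65
```

View pics/w12.png

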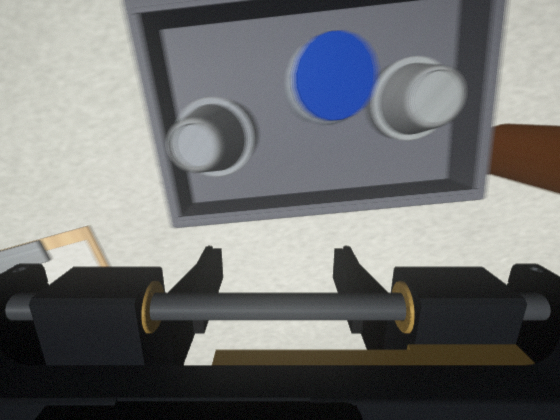

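Second tall is seated: mouth at z = 38.9 mm against a target of 39, and the foot hasn't moved. Next is short_front.

Request:
servo_tool(
  dp=[
    [-1, 1, 0],
    [0, 1, 0],
    [0, 1, 0],
    [0, 1, 0],
    [0, 1, 0],
  ],
  yaw=[0, 0, 0, 0, 0],
  fingers=0.83,
)

```text
time: 15.2
position: [0.5098, 0.1335, 0.2289]
tool_rot: [-2.207, 0.033, 2.206]
ft_force: [1.1, -0.1, -0.6]
grip_width: 0.831
```

Request:
servo_tool(
  dp=[
    [0, 1, 0],
    [0, 1, 0],
    [0, 1, 0],
    [0, 1, 0],
    [0, 1, 0],
  ],
  yaw=[0, 0, 0, 0, 0],
)

```text
time: 15.7
position: [0.506, 0.0086, 0.2289]
tool_rot: [-2.207, 0.033, 2.206]
ft_force: [-0.1, 0.1, -0.3]
grip_width: 0.832
```

Request:
servo_tool(
  dp=[
    [0, 1, 0],
    [0, 1, 0],
    [0, 1, 0],
    [0, 1, 0],
    [0, 1, 0],
  ],
  yaw=[0, 0, 0, 0, 0],
)

```text
time: 16.2
position: [0.5023, -0.1164, 0.2289]
tool_rot: [-2.207, 0.033, 2.206]
ft_force: [0.2, 0.2, -0.3]
grip_width: 0.829
```

Request:
servo_tool(
  dp=[
    [0, 1, 0],
    [0, 1, 0],
    [0.5, 1, 0],
    [0.5, 1, 0],
    [0, 0, 0],
  ],
  yaw=[0, 0, 0, 0, 0],
)

```text
time: 16.7
position: [0.4973, -0.2196, 0.2017]
tool_rot: [-2.2, 0.04, 2.207]
ft_force: [-0.3, 0.7, -0.3]
grip_width: 0.83
```

```bash
python3 go.py 541.5 -217 110.5 -91.7
```

```text
t 16.7 pos [ 497.3 -219.6  201.7] yang -92.06 dp units [ 3.64 -0.17 -1.77] yaw units -0.06 F [-0.3  0.7 -0.3] w 72.2
```

Request:
servo_tool(
  dp=[
    [0.9, 0, -0.45],
    [0.9, 0, -0.45],
    [0.8, 0, -0.4],
    [0.3, 0, -0.15],
    [0, 0, 0],
  ],
  yaw=[0, 0, 0, 0, 0],
)

```text
time: 17.2
position: [0.5354, -0.2155, 0.1304]
tool_rot: [-2.205, 0.03, 2.208]
ft_force: [-0.6, -0.8, -0.7]
grip_width: 0.828
```

```bash
cat > rackcup.py <<'E'
from fit import *
import sys
kind=sys.argv[1]; o=np.array([float(v) for v in sys.argv[2:5]])/1000
s,im,d=shot('wrist'); save(im,sys.argv[5]); ax=np.load('rack.npz')['ax']
P=cloud('wrist',d,s).reshape(-1,3); P=P[~np.isnan(P[:,0])&(P[:,2]>.04)]
f=fitcup(P,kind,o,ax,rad=.01); print(kind,(f[0]*1000).round(1),f[2].round(4),f[3],'tcp',(s['position']*1000).round(1))
t=f[0]+ax*float(sys.argv[6])/1000+np.array([float(sys.argv[7])/1000,0,0])
print('target tcp',(t*1000).round(1))
from go import to
to(t*1000,-91.7)
E
python3 rackcup.py short 568.9 -217.6 65.8 w13 50 -5
```

```text
short [ 568.9 -217.7   65.4] 0.0004 8130 tcp [ 535.4 -215.5  130.4]
target tcp [ 541.2 -217.1  109.9]
t 17.25 pos [ 535.6 -216.   131.4] yang -91.67 dp units [ 0.86  0.04 -0.23] yaw units 0.00 F [0.2 0.4 0.1] w 72.3
```

View pics/w13.png

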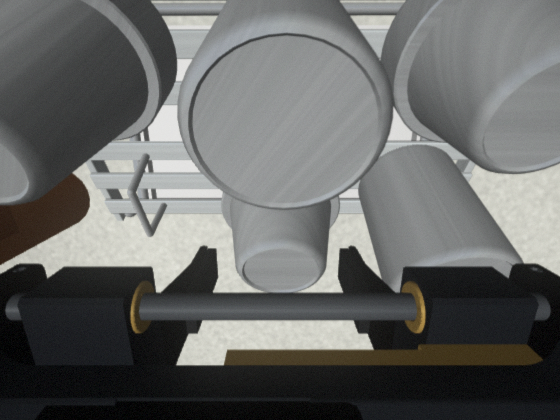

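Short_front sits centred between the fingers at (280,250). The upper straight cup is close ahead at (285,120) but clear.

Request:
servo_tool(
  dp=[
    [0.5, 0.04, -0.15],
    [0.3, 0, -0.08],
    [0.06, 0, 0],
    [0, 0, 0],
    [0, 0, 0],
  ],
  yaw=[0, 0, 0, 0, 0],
)

```text
time: 17.75
position: [0.5412, -0.2179, 0.1098]
tool_rot: [-2.207, 0.033, 2.206]
ft_force: [0.4, -0.2, 0.5]
grip_width: 0.83
```

Request:
servo_tool(
  dp=[
    [0, 0, 0],
    [0, 0, 0],
    [0, 0, 0],
    [-0.15, 0, 0.08],
    [-0.3, 0, 0.15],
  ],
  yaw=[0, 0, 0, 0, 0],
  fingers=0.3,
  grip_force=15,
)

```text
time: 18.25
position: [0.5348, -0.2174, 0.1205]
tool_rot: [-2.205, 0.032, 2.207]
ft_force: [-1.0, -0.5, -0.5]
grip_width: 0.702
```

Request:
servo_tool(
  dp=[
    [-0.6, -0.01, 0.3],
    [-0.7, -0.01, 0.36],
    [-0.7, -0.01, 0.36],
    [-0.6, -0.01, 0.3],
    [0, 0, 0],
  ],
  yaw=[0, 0, 0, 0, 0],
)

```text
time: 18.75
position: [0.503, -0.2165, 0.1891]
tool_rot: [-2.212, 0.038, 2.203]
ft_force: [0.1, 0.6, -0.5]
grip_width: 0.699
```

```bash
python3 held.py short w14 27 46 40
```

```text
t 18.75 tcp [ 503.  -216.5  189.1] mouth [ 530.3 -217.   145.6] axis [-0.457  0.016  0.889] tilt 27.2 lean tool z 27.0 tool y 0.1 mouth in tool [ 43.6  -0.5 -27.1] res 0.0003 13314 F [ 0.1  0.6 -0.5] w 60.8
```

View pics/w14.png

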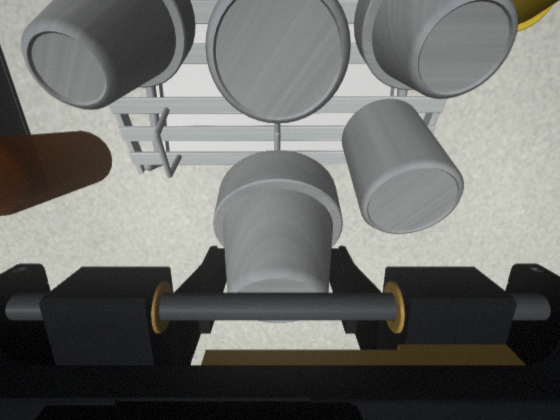

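Request:
servo_tool(
  dp=[
    [0, -0.4, 0.8],
    [0.4, -0.8, 0.8],
    [0.9, -0.9, 0.8],
    [1, -1, 0.64],
    [1, -1, 0],
  ],
  yaw=[0, 0, 0, 0, 0],
)

```text
time: 19.3
position: [0.4271, -0.1105, 0.1016]
tool_rot: [-2.204, 0.036, 2.208]
ft_force: [1.0, -0.5, -1.3]
grip_width: 0.695
```

Request:
servo_tool(
  dp=[
    [0.8, 0, 0],
    [0.5, -0.07, 0],
    [0.2, 0, 0],
    [0.15, 0, 0],
    [0.1, 0, 0],
  ],
  yaw=[0, 0, 0, 0, 0],
)

```text
time: 19.8
position: [0.4321, -0.1096, 0.0609]
tool_rot: [-2.211, 0.034, 2.201]
ft_force: [2.6, 1.5, 10.0]
grip_width: 0.697
```

```bash
python3 go.py 430 -110 62
```

```text
t 19.8 pos [ 432.1 -109.6   60.9] yang -91.78 dp units [-0.04  0.02  0.08]  F [ 2.6  1.5 10. ] w 60.6
```

Request:
servo_tool(
  dp=[
    [0.05, 0, -0.23],
    [0.07, 0, -0.23],
    [0.09, 0, -0.22],
    [0.11, 0, -0.22],
    [0.13, 0, -0.2],
  ],
  yaw=[0, 0, 0, 0, 0],
  grip_force=5,
)

```text
time: 20.3
position: [0.4571, -0.1102, 0.0482]
tool_rot: [-2.205, 0.034, 2.208]
ft_force: [-4.9, 0.7, 9.5]
grip_width: 0.707
```

Request:
servo_tool(
  dp=[
    [0.08, 0, -0.08],
    [0.05, 0, -0.08],
    [0.04, 0, 0],
    [0, 0, 0],
    [0, 0, 0],
  ],
  yaw=[0, 0, 0, 0, 0],
  grip_force=4,
)

```text
time: 20.8
position: [0.4606, -0.1104, 0.044]
tool_rot: [-2.204, 0.034, 2.208]
ft_force: [-2.1, -0.3, 5.0]
grip_width: 0.725
```

```bash
python3 held.py short w15 3 48 6
```

```text
t 20.8 tcp [ 460.6 -110.4   44. ] mouth [ 460.7 -110.     0.8] axis [-0.006  0.     1.   ] tilt 0.3 lean tool z 0.4 tool y 0.0 mouth in tool [43.2 -0.4 -0.2] res 0.0003 7905 F [-2.1 -0.3  5. ] w 63.0
```

View pics/w15.png

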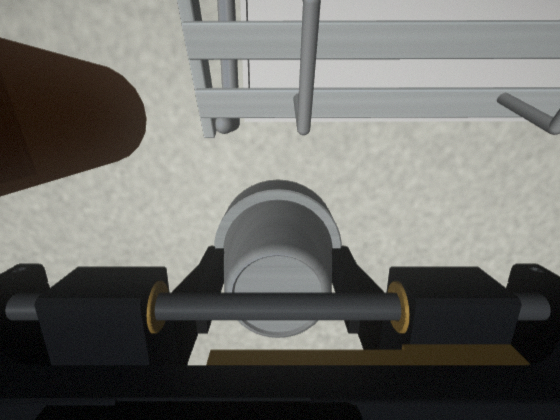

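Upright (0.3°) and centred. Lift, turn 10° for clearance at the bottle, and carry over.

Request:
servo_tool(
  dp=[
    [0, 0, 0],
    [-0.7, 0, 0],
    [-1, 0, 0],
    [-1, 0, 0],
    [-1, -0.2, 0],
  ],
  yaw=[0, 0, 0, 0, 0],
  grip_force=18,
)

```text
time: 21.35
position: [0.4605, -0.1057, 0.1366]
tool_rot: [-2.204, 0.034, 2.208]
ft_force: [0.2, -0.5, -1.5]
grip_width: 0.72
```

Request:
servo_tool(
  dp=[
    [-1, -0.6, 0],
    [-1, -1, 0],
    [-0.7, -1, 0],
    [0, -1, 0],
    [0, -1, 0],
  ],
  yaw=[-0.55, -0.55, -0.57, 0, 0],
)

```text
time: 21.85
position: [0.4515, 0.01, 0.2041]
tool_rot: [2.146, 0.155, -2.146]
ft_force: [0.8, 0.3, -0.9]
grip_width: 0.721
```

```bash
python3 go.py 535 124 212 -81.7
```

```text
t 21.85 pos [451.5  10.  204.1] yang -81.71 dp units [-0.32 -4.03 -3.96] yaw units -0.00 F [ 0.8  0.3 -0.9] w 62.7
```

Request:
servo_tool(
  dp=[
    [-0.3, -1, -0.2],
    [0, -1, -0.8],
    [0, -1, -1],
    [0, -1, -1],
    [0, 0, -0.9],
  ],
  yaw=[0, 0, 0, 0, 0],
)

```text
time: 22.35
position: [0.5335, 0.1269, 0.2112]
tool_rot: [2.144, 0.164, -2.145]
ft_force: [-0.0, 0.8, -0.2]
grip_width: 0.72
```

Request:
servo_tool(
  dp=[
    [0, 0, 0],
    [0, 0, 0],
    [0, 0, 0],
    [0, 0, 0],
    [0, 0, 0],
  ],
  yaw=[0, 0, 0, 0, 0],
)

```text
time: 22.85
position: [0.5334, 0.1217, 0.2117]
tool_rot: [2.146, 0.153, -2.146]
ft_force: [0.5, 0.7, -1.0]
grip_width: 0.721
```

```bash
cat > rel.py <<'E'
from fit import *
import sys
# rel.py kind hold_h foot_x foot_y foot_z name : fit both from one picture, give relative move in tool units
kind=sys.argv[1]; h=float(sys.argv[2])/1000; fo=np.array([float(v) for v in sys.argv[3:6]])/1000
s,im,d=shot('wrist'); save(im,sys.argv[6]); R=Ro.from_rotvec(s['tool_rot']).as_matrix()
P=cloud('wrist',d,s).reshape(-1,3); P=P[~np.isnan(P[:,0])]; t=(P-s['position'])@R
up=np.array([0,0,1.])
near=(abs(t[:,1])<.045)&(t[:,0]>-.03)&(abs(t[:,2])<.12)&(P[:,2]>s['position'][2]-h+.003)
ho,ha,hm,hn=fitcup(P[near],kind,s['position']-h*up,up,freeax=True,rad=.012)
f,fa,fm,fn=fitcup(P[~near&(P[:,2]>fo[2]+.008)&(P[:,2]<s['position'][2]-h-.003 if len(sys.argv)<8 else True)],kind,fo,up,rad=.012)
print('t',round(s['time'],2),'tcp',(s['position']*1000).round(1),'F',s['ft_force'].round(1))
print('held',(ho*1000).round(1),ha.round(3),hm.round(4),hn); print('foot',(f*1000).round(1),fm.round(4),fn)
print('rel world',((f-ho)*1000).round(1),'units',(R.T@(f-ho)/.025).round(2))
E
python3 rel.py short 44 603.5 124.5 5 w16
```

```text
t 22.85 tcp [533.4 121.7 211.7] F [ 0.5  0.7 -1. ]
held [533.7 122.1 168.3] [-0.009 -0.     1.   ] 0.0003 7988
foot [604.4 122.9   4.8] 0.0006 4645
rel world [  70.7    0.8 -163.5] units [ 6.54  0.36 -2.8 ]
```

View pics/w16.png

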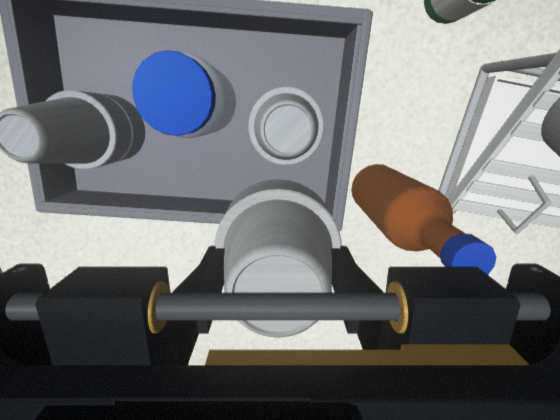

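Short foot at (288,125) is clear. The relative move is well determined.

Request:
servo_tool(
  dp=[
    [0, 0.1, -0.7],
    [0, 0.16, -0.9],
    [0, 0.1, -0.8],
    [0.3, 0, -0.4],
    [0, 0, 0],
  ],
  yaw=[0, 0, 0, 0, 0],
)

```text
time: 23.4
position: [0.6041, 0.1232, 0.2024]
tool_rot: [2.144, 0.156, -2.149]
ft_force: [-0.0, -0.0, -1.2]
grip_width: 0.721
```

```bash
python3 held.py short w17 0 44 150
```

```text
t 23.4 tcp [604.1 123.2 202.4] mouth [604.2 123.7 159. ] axis [-0.005 -0.002  1.   ] tilt 0.3 lean tool z 0.4 tool y 0.0 mouth in tool [43.4 -0.4 -0.3] res 0.0003 8024 F [-0.  -0.  -1.2] w 62.7
```

Request:
servo_tool(
  dp=[
    [0.5, 0.03, 0],
    [0.9, 0, 0],
    [0.9, 0, 0],
    [0.8, 0, 0],
    [0.6, 0, 0],
  ],
  yaw=[0, 0, 0, 0, 0],
)

```text
time: 23.95
position: [0.6028, 0.1223, 0.1097]
tool_rot: [2.144, 0.155, -2.147]
ft_force: [0.4, 0.2, -0.7]
grip_width: 0.719
```

Request:
servo_tool(
  dp=[
    [0.4, 0, 0],
    [0.3, 0, 0],
    [0.2, 0, 0],
    [0.12, 0, 0],
    [0.08, 0, 0],
  ],
  yaw=[0, 0, 0, 0, 0],
)

```text
time: 24.45
position: [0.6047, 0.1228, 0.0843]
tool_rot: [2.147, 0.156, -2.146]
ft_force: [-0.3, 1.0, 0.1]
grip_width: 0.725
```

```bash
python3 held.py short w17 0 44 42
```

```text
t 24.45 tcp [604.7 122.8  84.3] mouth [605.  123.3  40.8] axis [-0.009 -0.001  1.   ] tilt 0.5 lean tool z 0.5 tool y -0.0 mouth in tool [43.4 -0.4 -0.3] res 0.0003 8010 F [-0.3  1.   0.1] w 63.1
```

Request:
servo_tool(
  dp=[
    [0.06, 0, 0],
    [0.05, 0, 0],
    [0.04, 0, 0],
    [0.03, 0, 0],
    [0, 0, 0],
  ],
  yaw=[0, 0, 0, 0, 0],
  grip_force=10,
)

```text
time: 25.0
position: [0.6043, 0.1227, 0.0794]
tool_rot: [2.146, 0.155, -2.146]
ft_force: [0.3, 0.5, -0.4]
grip_width: 0.726
```

```bash
python3 held.py short w18 0 44 38
```

```text
t 25.0 tcp [604.3 122.7  79.4] mouth [604.6 123.1  36. ] axis [-0.008 -0.002  1.   ] tilt 0.5 lean tool z 0.5 tool y 0.0 mouth in tool [43.4 -0.4 -0.3] res 0.0003 7987 F [ 0.3  0.5 -0.4] w 63.2
```

View pics/w18.png

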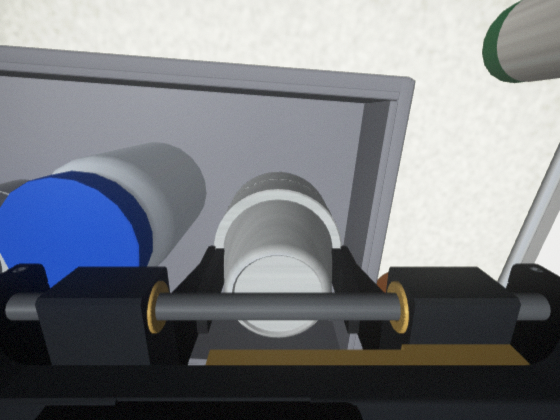

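About 1 mm left to go, so I'll touch down lightly before releasing.

Request:
servo_tool(
  dp=[
    [0.03, 0, 0],
    [0.03, 0, 0],
    [0.03, 0, 0],
    [0, 0, 0],
    [0, 0, 0],
  ],
  yaw=[0, 0, 0, 0, 0],
  grip_force=5,
)

```text
time: 25.55
position: [0.6047, 0.1228, 0.0789]
tool_rot: [2.147, 0.155, -2.145]
ft_force: [-2.3, -1.5, 8.7]
grip_width: 0.725
```

Request:
servo_tool(
  dp=[
    [0, 0, 0],
    [0, 0, 0],
    [-0.3, 0, 0],
    [-0.8, 0, 0],
    [-1, 0, 0],
  ],
  yaw=[0, 0, 0, 0, 0],
  fingers=0.84,
)

```text
time: 26.05
position: [0.6036, 0.1225, 0.1296]
tool_rot: [2.144, 0.156, -2.149]
ft_force: [-0.2, -0.6, -0.0]
grip_width: 0.835
```

Request:
servo_tool(
  dp=[
    [-1, 0, 0],
    [-1, 0, 0],
    [-1, 0, 0.6],
    [-0.5, 0, 1],
    [0, 0, 1],
  ],
  yaw=[0, 0, 0.55, 0.55, 0.57],
)

```text
time: 26.55
position: [0.5402, 0.1184, 0.2196]
tool_rot: [-2.209, 0.034, 2.201]
ft_force: [-0.9, -0.1, 0.3]
grip_width: 0.839
```

```bash
cat > stk.py <<'E'
from fit import *
import sys
a=sys.argv[2:]
s,im,d=shot('wrist'); save(im,sys.argv[1]); P=cloud('wrist',d,s).reshape(-1,3); P=P[~np.isnan(P[:,0])]
for i in range(0,len(a),4):
    o=np.array([float(v) for v in a[i+1:i+4]])/1000
    f=fitcup(P[P[:,2]>o[2]+.006],a[i],o,np.array([0,0,1.]),rad=.015,freeax=True); print(a[i],(f[0]*1000).round(1),f[1].round(3),f[2].round(4),f[3])
print(s['time'],(s['position']*1000).round(1))
E
python3 stk.py w19 short 604.5 123 35
```

```text
short [604.7 123.2  34.8] [-0.003  0.001  1.   ] 0.0006 5192
26.55 [540.2 118.4 219.6]
```

View pics/w19.png

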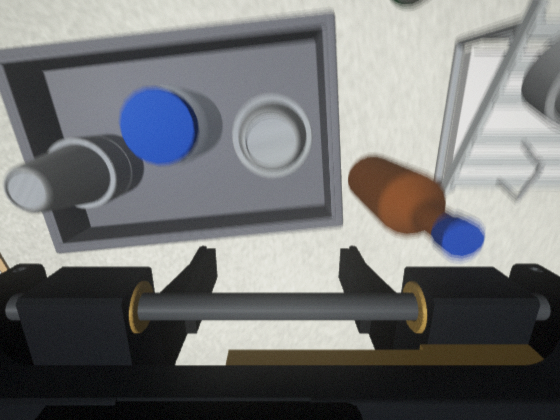

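Second short is seated, z = 34.8 mm against a target of 35. Next is tall_back.

Request:
servo_tool(
  dp=[
    [-0.8, 0.8, 0],
    [-0.2, 1, 0],
    [0, 1, 0],
    [0, 1, 0],
    [0, 1, -0.4],
  ],
  yaw=[0, 0, 0, 0, 0],
  fingers=0.8,
)

```text
time: 27.1
position: [0.5455, -0.0033, 0.2428]
tool_rot: [-2.208, 0.034, 2.207]
ft_force: [-0.1, 0.5, 0.6]
grip_width: 0.799
```

Request:
servo_tool(
  dp=[
    [0, 1, -0.4],
    [0, 1, -0.5],
    [0, 1, -0.5],
    [0, 1, -0.5],
    [0, 0.84, 0],
  ],
  yaw=[0, 0, 0, 0, 0],
)

```text
time: 27.6
position: [0.5909, -0.1266, 0.242]
tool_rot: [-2.206, 0.033, 2.205]
ft_force: [-0.1, -0.0, 0.2]
grip_width: 0.8
```

Request:
servo_tool(
  dp=[
    [0.8, 0, -0.4],
    [0.8, 0, -0.4],
    [0.7, 0, -0.4],
    [0, 0, 0],
    [0, 0, 0],
  ],
  yaw=[0, 0, 0, 0, 0],
)

```text
time: 28.1
position: [0.6197, -0.1256, 0.1849]
tool_rot: [-2.206, 0.032, 2.207]
ft_force: [0.4, -0.2, 0.4]
grip_width: 0.798
```

```bash
python3 rackcup.py tall 656.3 -126.2 108.8 w20 47 -2
```

```text
tall [ 656.3 -126.2  109.1] 0.0003 13813 tcp [ 619.7 -125.6  184.9]
target tcp [ 633.  -125.6  151. ]
t 28.15 pos [ 620.  -125.7  185.7] yang -91.7 dp units [ 1.39 -0.02 -0.52] yaw units 0.00 F [-0.   0.6  0.1] w 69.9
```

View pics/w20.png

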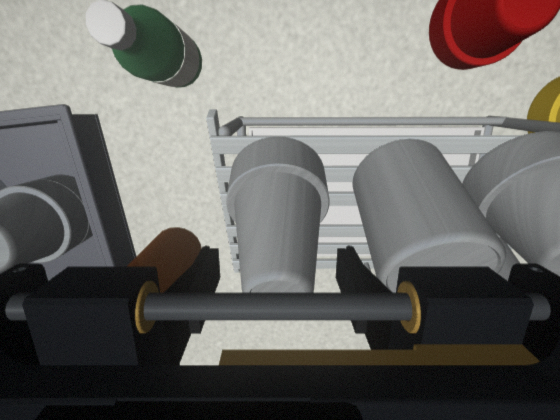

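Request:
servo_tool(
  dp=[
    [0.6, -0.01, -0.22],
    [0.5, -0.01, -0.2],
    [0.29, 0, -0.1],
    [0, 0, 0],
    [0, 0, 0],
  ],
  yaw=[0, 0, 0, 0, 0],
)

```text
time: 28.65
position: [0.6328, -0.1256, 0.1497]
tool_rot: [-2.205, 0.033, 2.207]
ft_force: [0.1, -0.0, 0.0]
grip_width: 0.801
```

Request:
servo_tool(
  dp=[
    [0, 0, 0],
    [0, 0, 0],
    [0, 0, 0],
    [-0.15, 0, 0.08],
    [-0.3, 0, 0.15],
  ],
  yaw=[0, 0, 0, 0, 0],
  fingers=0.3,
  grip_force=15,
)

```text
time: 29.15
position: [0.6264, -0.1256, 0.1609]
tool_rot: [-2.204, 0.033, 2.208]
ft_force: [-0.2, -0.2, -0.9]
grip_width: 0.648
```

Request:
servo_tool(
  dp=[
    [-0.6, -0.01, 0.3],
    [-0.7, -0.01, 0.36],
    [-0.7, -0.01, 0.36],
    [-0.7, -0.01, 0.36],
    [-0.4, 0, 0.2],
  ],
  yaw=[0, 0, 0, 0, 0],
)

```text
time: 29.65
position: [0.5876, -0.1232, 0.2417]
tool_rot: [-2.21, 0.035, 2.204]
ft_force: [0.6, 0.1, -0.1]
grip_width: 0.648
```

```bash
python3 held.py tall w21 27 48 100
```

```text
t 29.65 tcp [ 587.6 -123.2  241.7] mouth [ 610.4 -123.5  201. ] axis [-0.454  0.013  0.891] tilt 27.0 lean tool z 26.9 tool y 0.1 mouth in tool [ 40.8  -0.4 -22.8] res 0.0003 11626 F [ 0.6  0.1 -0.1] w 56.4
```

View pics/w21.png

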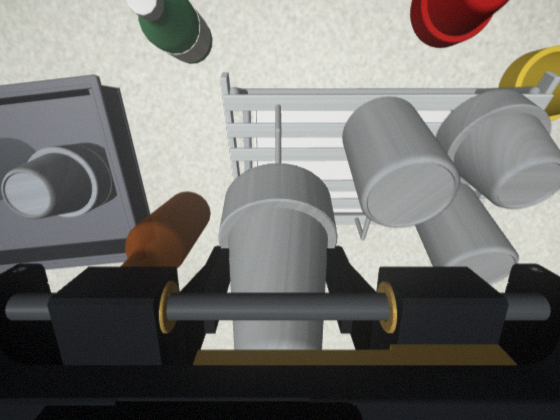

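Request:
servo_tool(
  dp=[
    [0, 0, 0.9],
    [0.4, 0, 1],
    [0.7, 0.03, 1],
    [0.7, 0.03, 1],
    [0.9, 0, 1],
  ],
  yaw=[0, 0, 0, 0, 0],
)

```text
time: 30.2
position: [0.4645, -0.1213, 0.171]
tool_rot: [-2.208, 0.034, 2.205]
ft_force: [-0.0, 0.0, -1.5]
grip_width: 0.648
```

Request:
servo_tool(
  dp=[
    [0.9, 0, 1],
    [1, 0, 0.4],
    [1, 0, 0],
    [0.7, 0, 0],
    [0.4, 0, 0],
  ],
  yaw=[0, 0, 0, 0, 0],
)

```text
time: 30.7
position: [0.4291, -0.1199, 0.0699]
tool_rot: [-2.204, 0.032, 2.208]
ft_force: [0.1, 0.8, -0.8]
grip_width: 0.648
```

Request:
servo_tool(
  dp=[
    [0.25, 0, 0],
    [0.2, 0, 0],
    [0.15, 0, 0],
    [0.1, 0, 0],
    [0, 0, 0],
  ],
  yaw=[0, 0, 0, 0, 0],
)

```text
time: 31.2
position: [0.4343, -0.1205, 0.0563]
tool_rot: [-2.215, 0.035, 2.199]
ft_force: [1.6, 1.0, 8.3]
grip_width: 0.648
```

```bash
python3 go.py 430 -120 57
```

```text
t 31.2 pos [ 434.3 -120.5   56.3] yang -91.71 dp units [-0.03 -0.02  0.17]  F [1.6 1.  8.3] w 56.4
```

Request:
servo_tool(
  dp=[
    [0.05, 0, -0.21],
    [0.07, 0, -0.21],
    [0.09, 0, -0.2],
    [0.11, 0, -0.2],
    [0.13, 0, -0.18],
  ],
  yaw=[0, 0, 0, 0, 0],
  grip_force=5,
)

```text
time: 31.7
position: [0.4553, -0.121, 0.0426]
tool_rot: [-2.205, 0.033, 2.208]
ft_force: [-3.3, 0.2, 10.0]
grip_width: 0.662
```

Request:
servo_tool(
  dp=[
    [0.08, 0, -0.08],
    [0.05, 0, -0.08],
    [0.04, 0, 0],
    [0, 0, 0],
    [0, 0, 0],
  ],
  yaw=[0, 0, 0, 0, 0],
  grip_force=4,
)

```text
time: 32.2
position: [0.4579, -0.121, 0.0377]
tool_rot: [-2.203, 0.033, 2.21]
ft_force: [-1.5, 0.7, 5.9]
grip_width: 0.685
```

```bash
python3 held.py tall w22 3 44 6
```

```text
t 32.2 tcp [ 457.9 -121.    37.7] mouth [ 457.1 -120.6    1.1] axis [0.004 0.    1.   ] tilt 0.3 lean tool z -0.1 tool y -0.0 mouth in tool [36.6 -0.4  0.7] res 0.0003 6760 F [-1.5  0.7  5.9] w 59.6
```

Request:
servo_tool(
  dp=[
    [0, 0, 0],
    [-0.7, 0, 0],
    [-1, 0, 0],
    [-1, -0.6, 0],
    [-1, -1, 0],
  ],
  yaw=[0, 0, 0, 0, 0],
  grip_force=18,
)

```text
time: 32.75
position: [0.4583, -0.0821, 0.13]
tool_rot: [-2.199, 0.036, 2.209]
ft_force: [1.0, 0.2, -0.9]
grip_width: 0.674
```

Request:
servo_tool(
  dp=[
    [-1, -1, 0],
    [-1, -1, 0],
    [-1, -1, 0],
    [-0.4, -1, 0],
    [0, -1, 0],
  ],
  yaw=[0, 0, 0, 0, 0],
)

```text
time: 33.25
position: [0.4637, 0.0444, 0.2161]
tool_rot: [-2.206, 0.035, 2.207]
ft_force: [-0.8, -1.6, -1.8]
grip_width: 0.674
```

Request:
servo_tool(
  dp=[
    [0, -1, 0],
    [0, -1, 0],
    [0, -1, 0],
    [0, -1, 0],
    [0, -1, 0],
  ],
  yaw=[0, 0, 0, 0, 0],
)

```text
time: 33.75
position: [0.4665, 0.1688, 0.2143]
tool_rot: [-2.203, 0.036, 2.211]
ft_force: [0.4, -0.3, -0.6]
grip_width: 0.677
```

Request:
servo_tool(
  dp=[
    [0, -1, -0.5],
    [0, -1, -0.5],
    [0, -1, -0.4],
    [0, -1, 0],
    [0, -1, 0],
  ],
  yaw=[0, 0, 0, 0, 0],
)

```text
time: 34.25
position: [0.5058, 0.2925, 0.2133]
tool_rot: [-2.202, 0.036, 2.213]
ft_force: [-0.2, 0.2, -1.3]
grip_width: 0.674
```

Request:
servo_tool(
  dp=[
    [0, -1, 0],
    [0, -0.1, 0],
    [0, 0, 0],
    [0, 0, 0],
    [0, 0, 0],
  ],
  yaw=[0, 0, 0, 0, 0],
)

```text
time: 34.75
position: [0.5079, 0.3184, 0.2153]
tool_rot: [-2.206, 0.037, 2.207]
ft_force: [0.1, -0.4, -0.7]
grip_width: 0.678
```

```bash
python3 rel.py tall 37 573.5 322.3 39 w23
```

```text
t 34.75 tcp [507.9 318.4 215.3] F [ 0.1 -0.4 -0.7]
held [507.3 318.7 178.5] [0.    0.002 1.   ] 0.0003 6821
foot [573.3 322.8  39. ] 0.0005 4584
rel world [  66.     4.1 -139.4] units [ 5.58 -0.26 -2.63]
```

View pics/w23.png

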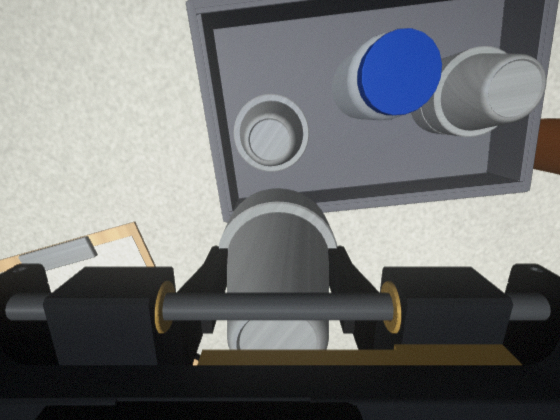

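Request:
servo_tool(
  dp=[
    [0, -0.1, -0.7],
    [0, -0.1, -0.9],
    [0, -0.06, -0.7],
    [0, 0, -0.33],
    [0, 0, 0],
  ],
  yaw=[0, 0, 0, 0, 0],
)

```text
time: 35.3
position: [0.5744, 0.3235, 0.2153]
tool_rot: [-2.205, 0.036, 2.206]
ft_force: [0.3, -0.2, -1.3]
grip_width: 0.676
```

```bash
python3 held.py tall w24 0 37 150
```

```text
t 35.3 tcp [574.4 323.5 215.3] mouth [573.8 323.8 178.5] axis [0.001 0.002 1.   ] tilt 0.1 lean tool z -0.0 tool y -0.1 mouth in tool [36.9 -0.3  0.6] res 0.0003 6878 F [ 0.3 -0.2 -1.3] w 58.8
```

Request:
servo_tool(
  dp=[
    [0.5, 0.03, 0.01],
    [0.8, 0, 0],
    [0.8, 0, 0],
    [0.6, 0, 0],
    [0.4, 0, 0],
  ],
  yaw=[0, 0, 0, 0, 0],
)

```text
time: 35.85
position: [0.572, 0.3234, 0.1365]
tool_rot: [-2.206, 0.034, 2.209]
ft_force: [-1.0, 0.4, -0.9]
grip_width: 0.672
```

Request:
servo_tool(
  dp=[
    [0.3, 0, 0],
    [0.25, 0, 0],
    [0.2, 0, 0],
    [0.12, 0, 0],
    [0, 0, 0],
  ],
  yaw=[0, 0, 0, 0, 0],
)

```text
time: 36.35
position: [0.5731, 0.324, 0.1163]
tool_rot: [-2.206, 0.033, 2.207]
ft_force: [1.1, -0.5, -1.5]
grip_width: 0.675
```

```bash
python3 held.py tall w24 0 37 80
```

```text
t 36.35 tcp [573.1 324.  116.3] mouth [572.5 324.3  79.5] axis [0.    0.001 1.   ] tilt 0.0 lean tool z -0.0 tool y -0.0 mouth in tool [36.8 -0.3  0.6] res 0.0003 6871 F [ 1.1 -0.5 -1.5] w 58.8
```

Request:
servo_tool(
  dp=[
    [0.07, 0.04, -0.02],
    [0.06, 0, 0],
    [0.05, 0, 0],
    [0.04, 0, 0],
    [0.03, 0, 0],
  ],
  yaw=[0, 0, 0, 0, 0],
  grip_force=10,
)

```text
time: 36.9
position: [0.5737, 0.323, 0.1108]
tool_rot: [-2.207, 0.034, 2.206]
ft_force: [-2.0, -1.0, 5.1]
grip_width: 0.677
```

```bash
python3 held.py tall w25 0 37 75
```

```text
t 36.9 tcp [573.7 323.  110.8] mouth [573.  323.3  74.1] axis [0.004 0.001 1.   ] tilt 0.2 lean tool z -0.3 tool y -0.1 mouth in tool [36.8 -0.3  0.8] res 0.0003 6824 F [-2.  -1.   5.1] w 58.9
```

View pics/w25.png

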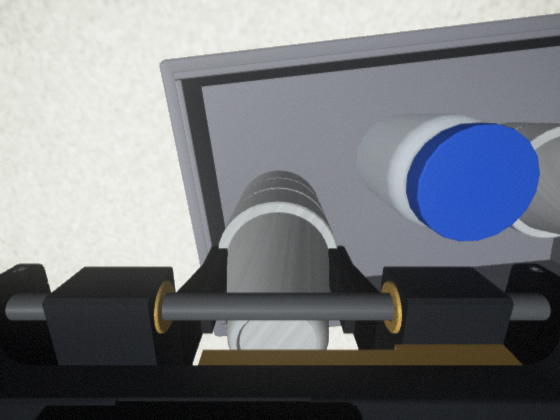

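Request:
servo_tool(
  dp=[
    [0.02, 0, 0],
    [0, 0, 0],
    [0, 0, 0],
    [0, 0, 0],
    [0, 0, 0],
  ],
  yaw=[0, 0, 0, 0, 0],
  grip_force=5,
)

```text
time: 37.45
position: [0.5738, 0.323, 0.1108]
tool_rot: [-2.207, 0.034, 2.205]
ft_force: [-1.8, -2.1, 5.5]
grip_width: 0.682
```

Request:
servo_tool(
  dp=[
    [0, 0, 0],
    [0, 0, 0],
    [-0.3, 0, 0],
    [-0.8, 0, 0],
    [-1, 0, 0],
  ],
  yaw=[0, 0, 0, 0, 0],
  fingers=0.78,
)

```text
time: 37.95
position: [0.573, 0.3226, 0.162]
tool_rot: [-2.205, 0.034, 2.209]
ft_force: [-0.3, -0.2, 0.0]
grip_width: 0.777
```

Request:
servo_tool(
  dp=[
    [-1, 0, 0],
    [-1, 0, 0.2],
    [-0.6, 0.6, 1],
    [0, 1, 1],
    [0, 0, 0],
  ],
  yaw=[0, 0, 0, 0, 0],
)

```text
time: 38.45
position: [0.5153, 0.2823, 0.2276]
tool_rot: [-2.208, 0.039, 2.208]
ft_force: [0.2, 0.1, -0.5]
grip_width: 0.78
```

```bash
python3 stk.py w26 tall 573.4 322.8 73 short 604.7 123 35
```

```text
tall [573.8 322.7  72.9] [-0.008  0.01   1.   ] 0.0004 5427
short [604.9 123.4  34.7] [-0.001 -0.015  1.   ] 0.0004 6834
38.45 [515.3 282.3 227.6]
```

View pics/w26.png

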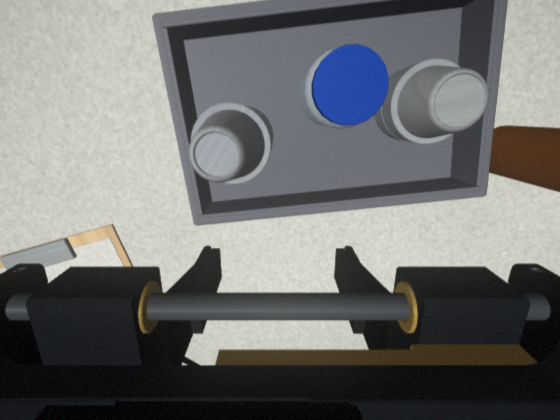

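Tall stack complete: third at z = 72.9 mm against 73. Last one is short_back, in the upper row at the right.

Request:
servo_tool(
  dp=[
    [-0.9, 0.8, 0],
    [0, 1, 0],
    [0, 1, 0],
    [0, 1, 0],
    [0, 1, 0],
  ],
  yaw=[0, 0, 0, 0, 0],
  fingers=0.83,
)

```text
time: 39.0
position: [0.5146, 0.1645, 0.2502]
tool_rot: [-2.207, 0.031, 2.205]
ft_force: [-0.4, -0.5, -0.2]
grip_width: 0.831
```

Request:
servo_tool(
  dp=[
    [0, 1, 0],
    [0, 1, 0],
    [0, 1, 0],
    [0, 1, 0],
    [0, 1, 0],
  ],
  yaw=[0, 0, 0, 0, 0],
)

```text
time: 39.5
position: [0.5109, 0.0393, 0.2504]
tool_rot: [-2.208, 0.031, 2.205]
ft_force: [-0.2, -0.0, 0.5]
grip_width: 0.827
```

Request:
servo_tool(
  dp=[
    [0, 1, 0],
    [0, 1, -0.4],
    [0, 1, -0.4],
    [0, 1, -0.4],
    [0, 1, -0.4],
  ],
  yaw=[0, 0, 0, 0, 0],
)

```text
time: 40.0
position: [0.5477, -0.0872, 0.2501]
tool_rot: [-2.208, 0.032, 2.205]
ft_force: [0.4, 0.4, -0.2]
grip_width: 0.829
```

Request:
servo_tool(
  dp=[
    [0, 1, -0.4],
    [0, 1, -0.4],
    [0, 1, -0.4],
    [0, 1, -0.4],
    [0, 1, -0.17],
  ],
  yaw=[0, 0, 0, 0, 0],
)

```text
time: 40.5
position: [0.5883, -0.2136, 0.2495]
tool_rot: [-2.207, 0.031, 2.205]
ft_force: [1.3, 0.5, 0.0]
grip_width: 0.83
```

Request:
servo_tool(
  dp=[
    [0, 1, 0],
    [0, 1, 0],
    [0, 1, 0],
    [0, 0.95, 0],
    [0, 0, 0],
  ],
  yaw=[0, 0, 0, 0, 0],
)

```text
time: 41.0
position: [0.5828, -0.317, 0.2488]
tool_rot: [-2.203, 0.042, 2.205]
ft_force: [0.2, 0.2, 0.6]
grip_width: 0.828
```

```bash
python3 rackcup.py short 651 -315.5 108.3 w27 46 -3
```

```text
short [ 651.2 -315.6  108.8] 0.0004 8806 tcp [ 582.8 -317.   248.8]
target tcp [ 627.3 -315.   149.8]
t 41.05 pos [ 583.4 -313.9  249. ] yang -91.93 dp units [ 3.97 -0.01 -1.76] yaw units -0.04 F [ 0.3 -0.6 -0.3] w 72.3
```

View pics/w27.png

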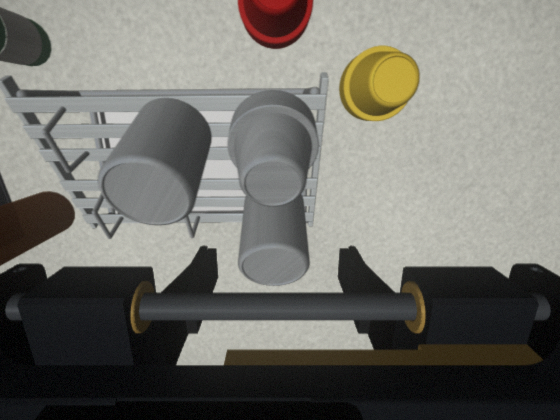

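Request:
servo_tool(
  dp=[
    [0.9, 0, -0.4],
    [0.9, 0, -0.4],
    [0.9, 0, -0.4],
    [0.4, 0, -0.18],
    [0, 0, 0],
  ],
  yaw=[0, 0, 0, 0, 0],
)

```text
time: 41.55
position: [0.6182, -0.3106, 0.1706]
tool_rot: [-2.204, 0.028, 2.209]
ft_force: [-0.8, 0.1, 0.5]
grip_width: 0.826
```

```bash
python3 rackcup.py short 651.2 -315.6 108.8 w28 46 -3
```

```text
short [ 651.1 -315.7  108.8] 0.0004 15978 tcp [ 618.2 -310.6  170.6]
target tcp [ 627.2 -315.   149.7]
t 41.6 pos [ 618.5 -311.3  172.2] yang -91.63 dp units [ 0.9   0.14 -0.36] yaw units 0.01 F [-0.  -0.5  0.4] w 72.0
```

View pics/w28.png

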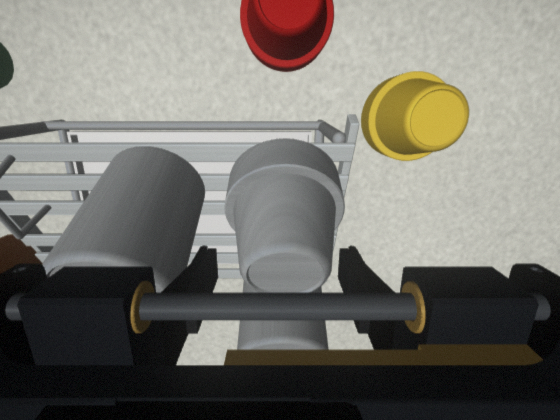

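Request:
servo_tool(
  dp=[
    [0.3, 0.1, -0.16],
    [0.35, 0.01, -0.14],
    [0.22, 0, -0.06],
    [0, 0, 0],
    [0, 0, 0],
  ],
  yaw=[0, 0, 0, 0, 0],
)

```text
time: 42.1
position: [0.6271, -0.3154, 0.1505]
tool_rot: [-2.206, 0.033, 2.206]
ft_force: [0.7, -0.1, -0.7]
grip_width: 0.834
```

```bash
python3 go.py 627.2 -315 149.7 -91.7
```

```text
t 42.1 pos [ 627.1 -315.4  150.5] yang -91.72 dp units [ 0.03 -0.02 -0.  ] yaw units -0.00 F [ 0.7 -0.1 -0.7] w 72.5
```

Request:
servo_tool(
  dp=[
    [0, 0, 0],
    [0, 0, 0],
    [0, 0, 0],
    [-0.15, 0, 0.08],
    [-0.3, 0, 0.15],
  ],
  yaw=[0, 0, 0, 0, 0],
  fingers=0.3,
  grip_force=15,
)

```text
time: 42.6
position: [0.6208, -0.315, 0.1613]
tool_rot: [-2.205, 0.032, 2.208]
ft_force: [-0.1, -0.0, -1.9]
grip_width: 0.714
```

Request:
servo_tool(
  dp=[
    [-0.6, -0.01, 0.3],
    [-0.7, -0.01, 0.36],
    [-0.7, -0.01, 0.36],
    [-0.7, -0.01, 0.36],
    [-0.8, 0, 0.3],
  ],
  yaw=[0, 0, 0, 0, 0],
)

```text
time: 43.1
position: [0.5784, -0.3131, 0.2513]
tool_rot: [-2.207, 0.035, 2.207]
ft_force: [0.7, -0.1, -1.6]
grip_width: 0.708
```

```bash
python3 held.py short w29 27 46 130
```

```text
t 43.1 tcp [ 578.4 -313.1  251.3] mouth [ 601.9 -313.4  209.8] axis [-0.459  0.013  0.889] tilt 27.3 lean tool z 27.3 tool y 0.1 mouth in tool [ 41.5  -0.5 -23.5] res 0.0003 13497 F [ 0.7 -0.1 -1.6] w 61.6
```

View pics/w29.png

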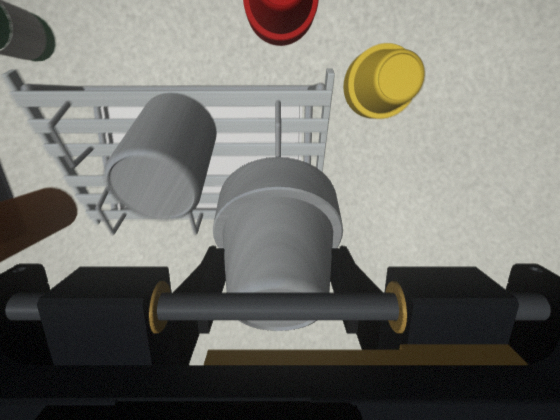

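Request:
servo_tool(
  dp=[
    [0, 0, 0.8],
    [0, 0, 1],
    [0, 0, 1],
    [0, -0.4, 1],
    [0, -1, 1],
  ],
  yaw=[0, 0, 0, 0, 0],
)

```text
time: 43.65
position: [0.459, -0.2764, 0.2493]
tool_rot: [-2.205, 0.038, 2.204]
ft_force: [-0.1, 0.3, -0.6]
grip_width: 0.713
```

Request:
servo_tool(
  dp=[
    [0, -1, 1],
    [0, -1, 0.35],
    [0.3, -1, 0],
    [0.8, -1, 0],
    [1, -1, 0],
  ],
  yaw=[0, 0, 0, 0, 0],
)

```text
time: 44.15
position: [0.4314, -0.1478, 0.1975]
tool_rot: [-2.21, 0.037, 2.205]
ft_force: [0.1, -0.5, -1.1]
grip_width: 0.715
```

Request:
servo_tool(
  dp=[
    [1, -0.8, 0],
    [1, -0.35, 0],
    [1, 0, 0],
    [0.8, 0, 0],
    [0.6, 0, 0],
  ],
  yaw=[0, 0, 0, 0, 0],
)

```text
time: 44.65
position: [0.4311, -0.1193, 0.086]
tool_rot: [-2.206, 0.033, 2.208]
ft_force: [-0.4, -0.3, -1.4]
grip_width: 0.713
```

```bash
python3 go.py 430 -120 60.3 -91.7
```

```text
t 44.65 pos [ 431.1 -119.3   86. ] yang -91.67 dp units [1.03 0.03 0.04] yaw units 0.01 F [-0.4 -0.3 -1.4] w 62.1
```

Request:
servo_tool(
  dp=[
    [0.4, 0, 0],
    [0.3, 0, 0],
    [0.15, 0, 0],
    [0.12, 0, 0],
    [0.08, 0, 0],
  ],
  yaw=[0, 0, 0, 0, 0],
)

```text
time: 45.15
position: [0.4318, -0.1199, 0.0608]
tool_rot: [-2.207, 0.034, 2.206]
ft_force: [0.3, -0.1, -1.9]
grip_width: 0.71
```

```bash
python3 go.py 430 -120 60.3 -91.7
```

```text
t 45.15 pos [ 431.8 -119.9   60.8] yang -91.72 dp units [0.02 0.01 0.07] yaw units -0.00 F [ 0.3 -0.1 -1.9] w 61.7
```

Request:
servo_tool(
  dp=[
    [0.14, 0, -0.22],
    [0.08, 0, -0.22],
    [0.1, 0, -0.21],
    [0.12, 0, -0.2],
    [0.14, 0, -0.19],
  ],
  yaw=[0, 0, 0, 0, 0],
  grip_force=5,
)

```text
time: 45.65
position: [0.458, -0.1206, 0.0459]
tool_rot: [-2.206, 0.033, 2.207]
ft_force: [-3.4, 0.4, 8.7]
grip_width: 0.718
```

Request:
servo_tool(
  dp=[
    [0.08, 0, -0.08],
    [0.05, 0, -0.08],
    [0.04, 0, 0],
    [0, 0, 0],
    [0, 0, 0],
  ],
  yaw=[0, 0, 0, 0, 0],
  grip_force=4,
)

```text
time: 46.15
position: [0.4614, -0.1208, 0.0419]
tool_rot: [-2.205, 0.034, 2.208]
ft_force: [-2.0, 0.4, 6.9]
grip_width: 0.734
```

```bash
python3 held.py short w30 3 44 6
```

```text
t 46.15 tcp [ 461.4 -120.8   41.9] mouth [ 459.5 -120.3    0.8] axis [-0.005 -0.001  1.   ] tilt 0.3 lean tool z 0.4 tool y 0.1 mouth in tool [41.2 -0.4  1.8] res 0.0003 7774 F [-2.   0.4  6.9] w 63.9
```

View pics/w30.png

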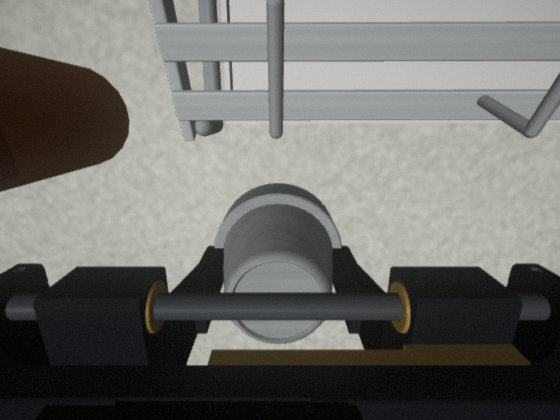

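Upright again at 0.3°. Same carry route to the short stack.

Request:
servo_tool(
  dp=[
    [0, 0, 0],
    [-0.7, 0, 0],
    [-1, 0, 0],
    [-1, -0.2, 0],
    [-1, -0.4, 0],
  ],
  yaw=[0, 0, 0, 0, 0],
  grip_force=18,
)

```text
time: 46.7
position: [0.4616, -0.1059, 0.1347]
tool_rot: [-2.204, 0.034, 2.206]
ft_force: [-0.1, -0.1, -0.8]
grip_width: 0.727
```

Request:
servo_tool(
  dp=[
    [-1, -0.6, 0],
    [-1, -1, 0],
    [-0.9, -1, 0],
    [-0.2, -1, 0],
    [0, -1, 0],
  ],
  yaw=[-0.55, -0.55, -0.57, 0, 0],
)

```text
time: 47.2
position: [0.4528, 0.0098, 0.2126]
tool_rot: [2.147, 0.154, -2.144]
ft_force: [-0.4, 0.6, -1.3]
grip_width: 0.728
```

Request:
servo_tool(
  dp=[
    [0, -1, -0.2],
    [0, -1, -0.8],
    [0, -1, -1],
    [0, -1, -1],
    [0, 0, -0.9],
  ],
  yaw=[0, 0, 0, 0, 0],
)

```text
time: 47.7
position: [0.5311, 0.1226, 0.2112]
tool_rot: [2.142, 0.166, -2.148]
ft_force: [-0.5, -0.0, -1.0]
grip_width: 0.73
```

Request:
servo_tool(
  dp=[
    [0, 0, 0],
    [0, 0, 0],
    [0, 0, 0],
    [0, 0, 0],
    [0, 0, 0],
  ],
  yaw=[0, 0, 0, 0, 0],
)

```text
time: 48.2
position: [0.531, 0.1172, 0.2126]
tool_rot: [2.145, 0.153, -2.146]
ft_force: [-0.6, -0.4, -1.2]
grip_width: 0.732
```

```bash
python3 rel.py short 41 604.7 123.2 35 w31
```

```text
t 48.2 tcp [531.  117.2 212.6] F [-0.6 -0.4 -1.2]
held [529.3 117.3 171.3] [-0.007  0.     1.   ] 0.0003 7844
foot [604.8 123.   34.8] 0.0006 5604
rel world [  75.4    5.8 -136.4] units [ 5.46  0.19 -3.02]
```

View pics/w31.png

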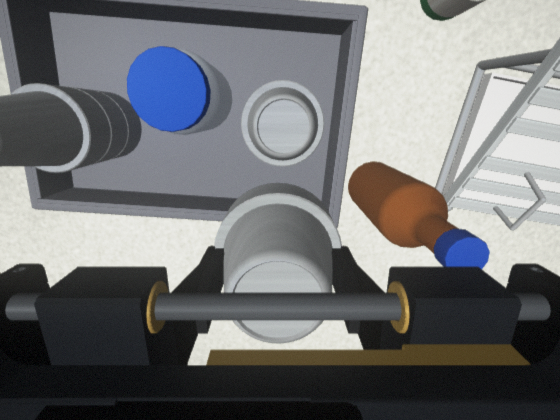

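Request:
servo_tool(
  dp=[
    [0, 0.05, -0.7],
    [0, 0.09, -0.9],
    [0, 0.05, -0.9],
    [0, 0, -0.52],
    [0, 0, 0],
  ],
  yaw=[0, 0, 0, 0, 0],
)

```text
time: 48.75
position: [0.6078, 0.1238, 0.2121]
tool_rot: [2.146, 0.156, -2.148]
ft_force: [-0.0, -0.4, -1.6]
grip_width: 0.726
```

```bash
python3 held.py short w32 0 41 150
```

```text
t 48.75 tcp [607.8 123.8 212.1] mouth [606.2 124.  170.7] axis [-0.007 -0.002  1.   ] tilt 0.4 lean tool z 0.5 tool y 0.0 mouth in tool [41.4 -0.4  1.6] res 0.0003 7904 F [-0.  -0.4 -1.6] w 63.2
```

Request:
servo_tool(
  dp=[
    [0.5, 0.02, 0.03],
    [0.8, 0, 0],
    [0.8, 0, 0],
    [0.6, 0, 0],
    [0.4, 0, 0],
  ],
  yaw=[0, 0, 0, 0, 0],
)

```text
time: 49.3
position: [0.6048, 0.123, 0.1331]
tool_rot: [2.143, 0.155, -2.148]
ft_force: [0.6, -0.7, -1.6]
grip_width: 0.73
```

Request:
servo_tool(
  dp=[
    [0.3, 0, 0],
    [0.25, 0, 0],
    [0.2, 0, 0],
    [0.1, 0, 0],
    [0, 0, 0],
  ],
  yaw=[0, 0, 0, 0, 0],
)

```text
time: 49.8
position: [0.6059, 0.1238, 0.1134]
tool_rot: [2.145, 0.156, -2.147]
ft_force: [0.4, -0.4, -1.2]
grip_width: 0.726
```

```bash
python3 held.py short w33 0 41 74
```

```text
t 49.8 tcp [605.9 123.8 113.4] mouth [604.2 124.   72. ] axis [-0.007 -0.001  1.   ] tilt 0.4 lean tool z 0.5 tool y 0.0 mouth in tool [41.4 -0.4  1.6] res 0.0003 7879 F [ 0.4 -0.4 -1.2] w 63.1
```

Request:
servo_tool(
  dp=[
    [0.08, 0.04, -0.02],
    [0.07, 0, 0],
    [0.06, 0, 0],
    [0.04, 0, 0],
    [0.03, 0, 0],
  ],
  yaw=[0, 0, 0, 0, 0],
  grip_force=10,
)

```text
time: 50.35
position: [0.6066, 0.1228, 0.107]
tool_rot: [2.145, 0.156, -2.146]
ft_force: [-2.2, -0.9, 5.4]
grip_width: 0.733
```

```bash
python3 held.py short w34 0 41 68
```

```text
t 50.35 tcp [606.6 122.8 107. ] mouth [604.8 122.9  65.7] axis [-0.005 -0.001  1.   ] tilt 0.3 lean tool z 0.3 tool y 0.0 mouth in tool [41.3 -0.4  1.7] res 0.0003 7839 F [-2.2 -0.9  5.4] w 63.7
```

View pics/w34.png

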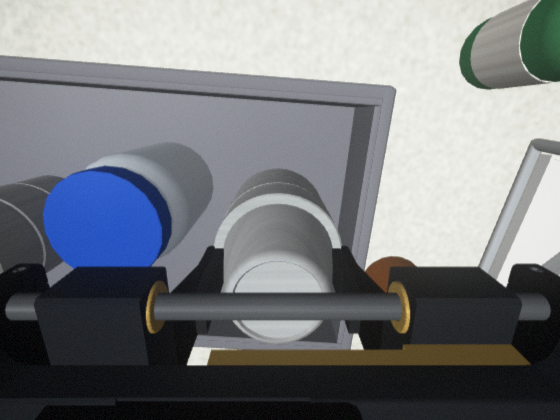

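Contact made (5 N). Release and back off.

Request:
servo_tool(
  dp=[
    [0.02, 0, 0],
    [0, 0, 0],
    [0, 0, 0],
    [0, 0, 0],
    [0, 0, 0],
  ],
  yaw=[0, 0, 0, 0, 0],
  grip_force=5,
)

```text
time: 50.9
position: [0.6067, 0.1228, 0.107]
tool_rot: [2.145, 0.156, -2.146]
ft_force: [-2.7, 0.0, 6.6]
grip_width: 0.732
```

Request:
servo_tool(
  dp=[
    [0, 0, 0],
    [0, 0, 0],
    [-0.3, 0, 0],
    [-0.8, 0, 0],
    [-1, 0, 0],
  ],
  yaw=[0, 0, 0, 0, 0],
  fingers=0.84,
)

```text
time: 51.4
position: [0.6059, 0.1226, 0.1584]
tool_rot: [2.143, 0.157, -2.149]
ft_force: [-0.8, -0.1, 0.4]
grip_width: 0.837
```

Request:
servo_tool(
  dp=[
    [-1, 0, 0],
    [-1, 0, 0],
    [-1, 0, 0.6],
    [0, -0.6, 1],
    [0, -1, 1],
  ],
  yaw=[0, 0, 0, 0, 0],
)

```text
time: 51.9
position: [0.537, 0.1521, 0.2345]
tool_rot: [2.148, 0.153, -2.147]
ft_force: [0.0, -0.6, 0.0]
grip_width: 0.842
```

Request:
servo_tool(
  dp=[
    [0, -1, 1],
    [0, 0, 0.4],
    [0, 0, 0],
    [0, 0, 0],
    [0, 0, 0],
  ],
  yaw=[0, 0, 0, 0, 0],
)

```text
time: 52.4
position: [0.4994, 0.1718, 0.2337]
tool_rot: [2.146, 0.155, -2.147]
ft_force: [-0.6, -0.9, -0.7]
grip_width: 0.836
```

```bash
python3 stk.py w35 tall 573.4 322.8 73 short 604.7 123 65; python3 see.py scene s35; python3 see.py top t35; python3 - <<'E'
from fit import *
for cam,n in (('scene','s35'),('top','t35')):
    P=cloud(cam,np.load(n+'.npz')['d']).reshape(-1,3);P=P[~np.isnan(P[:,0])]
    Q=P[P[:,2]>.012]
    for k,o in (('tall',(.5725,.324,.073)),('short',(.604,.124,.065)),('jar',(.618,.221,.005)),('bottle',(.547,.002,0)),('flask',(.758,-.025,0))):
        r=fitcup(Q,k,o,np.array([0,0,1.]),rad=.012); print(cam,k,(r[0]*1000).round(1),r[2].round(4),r[3])
    ax=np.load('rack.npz')['ax']
    for o in ((.5673,-.3117,.063),(.6546,-.2202,.1062)):
        r=fitcup(P,'straight',o,ax,rad=.012); print(cam,'straight',(r[0]*1000).round(1),r[2].round(4),r[3])
im=np.load('s35.npz')['im']; save(im,'s35c',1.7,(130,60,560,400))
E
```

```text
tall [573.5 322.9  72.9] [-0.003  0.009  1.   ] 0.0003 8436
short [605.  123.1  64.8] [ 0.002 -0.013  1.   ] 0.0005 6594
52.4 [499.4 171.8 233.7]
52.45 [499.2 172.  233.6] w 72.9 F [ 0.2 -0.9 -0.1]
52.5 [499.1 172.1 233.5] w 73.0 F [-0.6  0.5  0.1]
scene tall [574.3 323.5  69.6] 0.001 1002
scene short [606.1 123.4  61.5] 0.001 1140
scene jar [619.9 220.1   2.9] 0.0014 1051
scene bottle [548.2   2.1  11.8] 0.0009 830
scene flask [759.8 -24.8  13.8] 0.0009 505
scene straight [ 568.1 -312.    62.3] 0.0008 1825
scene straight [ 655.2 -220.4  105.6] 0.0007 1888
top tall [569.4 322.9  73.9] 0.0013 71
top short [603.1 125.5  63.1] 0.0011 734
top jar [617.6 222.    4.2] 0.0017 714
top bottle [546.5   3.6  19.5] 0.0023 220
top flask [757.6 -23.1  16. ] 0.0015 207
top straight [ 565.5 -310.    63.7] 0.0011 981
top straight [ 652.6 -218.4  106.8] 0.0011 943
```

View pics/s35c.png

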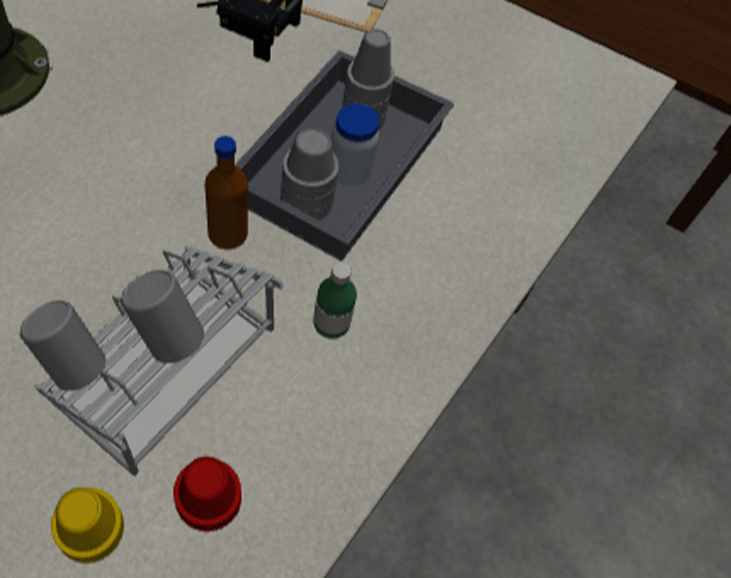

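View pics/w35.png

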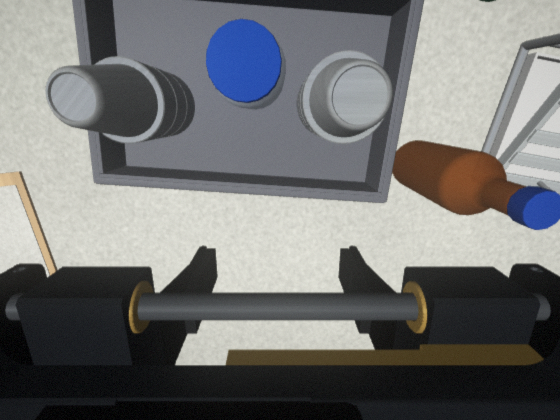

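Both stacks of three stand in the tub: tall at crop (370,80), short at (310,170). The straight cups are still on the rack, and the jar, bottle, flask and look-alikes haven't moved. The arm is clear, so I'm handing in.

```bash
python3 -c "
from bench import ctrl
print(ctrl.close_job(), ctrl.get_state()['time'])"
```

```text
the job is handed in; nothing more can be done
the job is handed in; nothing more can be done
```

The four tapered cups are packed and the job is handed in at about 52.5 s of the 72 s allowed. I lifted each cup off its loop along its leaning axis and tipped it upright against the open table, still in the grip. Then I nested it over its own kind under light contact (forces on the tool stayed at or below about 10 N) and released it.

**Final wrist-camera check:**

| Stack | Top rim height | Height if fully seated | Lean of top cup | Drift of the stack's axis from the foot's first measured position |
|---|---|---|---|---|
| Tall | 72.9 mm | 73 mm | under 1° | within 1 mm |
| Short | 64.8 mm | 65 mm | under 1° | within 1 mm |

- **Other objects:** both straight cups are still on the rack at their first measured positions. The jar, bottle and flask read within about 2 mm of where they started in plan. The red and yellow look-alikes looked untouched in the last picture; I did not measure them.
- **Disagreements:** the scene camera put both stacks about 3.5 mm lower than the wrist camera did. It also read the table 2.7 mm low at the start, so I took that as calibration bias. The top camera's fit of the tall stack used only 71 points and is not reliable. The height fits for the bottle and flask came out wrong because I modelled them as plain cylinders, so only their plan positions count.

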